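Clamp the pin nest with the fold-away crank

ROBOT

A 7-joint arm with a two-finger parallel gripper is mounted at the origin on a cart in front of the work surface, level with it; the furniture and walls round the work are solid. World frame = base frame: x ahead of the robot, y to its left, z up, the work surface at z = 0. Lengths are in m, angles in rad, forces in N, time in s.
With the tool pointing down it reaches from about 0.4 to 0.85 m from the base axis. Payload 4.5 kg.
Tool frame: the origin (TCP) lies on the mounting face of the last link; the fingertips stand 166 mm ahead of it and the grasp point (between the pads) lies 147 mm ahead of it; y points along the fingers, z is the direction in which the jaws open and shut, and the axes are right-handed (so a half turn about y gives the same grasp; the last joint's range is limited). The gripper opens to 88 mm and grips with 3 to 60 N. Pads are 18 mm wide; open, the fingers measure 123 mm over their backs; the gripper's body (75 mm by 187 mm) begins 45 mm behind the grasp point.
Start: joints at [1.148, 0.689, -0.195, 1.565, 0.157, 0.902, -0.215], TCP at [0.276, -0.561, 0.405] pointing down, gripper open.
Joint ranges: [-3.01, 3.01], [-0.46, 2.08], [-1.47, 1.51], [0.13, 2.56], [-1, 4.14], [0.04, 2.09], [-2.66, 2.66]. Speed limits (rad/s): [2.57, 2.57, 3.14, 3.14, 3.14, 3.14, 3.14].

INTERFACE

Orientations are given as a unit quaternion [x, y, z, w].
In Python, from plant import r gives the robot as it stands.
- The arm moves only by the tool arm_command, never from a script. Its argument "deltas" is a list of rows, each an object of numbers: "dx", "dy", "dz": the shift along the tool's x, y, z each as a share of 1000 mm, from -1 to 1; "wx", "wy", "wz": the turn, a rotation vector about the tool's x, y, z each as a share of 45 degrees, from -1 to 1. In form: [{"dx": .., "dy": .., "dz": .., "wx": .., "wy": .., "wz": ..}, ...]. A call has exactly 5 rows; each row is the pose to reach, as a shift and turn from the pose commanded when the call began, along the tool's axes at that moment; what a row does not reach only later rows make up. A row lasts 1/10 s, in which the tool goes at most 50 mm and 8.59 degrees, less where a joint would pass 70% of its speed; a pose out of reach is approached as far as the arm can. A call with a number of a shift or a turn outside -1 to 1 is refused whole. A call with a gripper value outside its range is refused whole. "claw" is the opening, from -1 (shut) to 1 (fully open), set as the call begins (left out, the last holds). The fingers move at their own pace and stop on an object; "grip_force" is the grip in N (left out, the last holds). Time passes only in rows, so rows that repeat a pose let the fingers close, or fill a call up. It gives the time, the measured TCP pose, the force and the opening at its end, in the units of the state.
- r.get_state(): the state, without advancing time (a new reading comes with each control period).
- r.snapshot(name): name is "side" or "top"; returns the picture (420x560x3 uint8, red, green, blue); there is no depth.
- r.get_calibration(name): a dict with "vertical_fov" (degrees; the focal length in pixels is half the picture's height over the tangent of half this angle, whatever the lens; pixels are square), "cx", "cy" (the principal point, pixels), "R" (3x3) and "t" (3): a world point X has camera coordinates R X + t. Camera axes: x right, y down, z forward; pixel columns grow to the right and rows downward; lengths in m; the calibration is good to about 2 mm. A picture is of the moment at which its call begins. get_calibration takes no time and is no camera call.
- r.finish_job(): hands the job in, once; it reports no verdict.
The state is a dict: "clock": time; "q": joint angles; "qd": joint speeds; "joint_torque": joint torques, N m; "tool_pos": TCP position; "eef_rot": TCP orientation; "contact_force": force on the tool from outside, world axes, zero at the start; "moment": the same for the moment, N m; "opening": opening from 0.0 (shut) to 1.0 (fully open).
Only numpy, scipy, OpenCV 4.12 (cv2) and the standard library are available. Lean on these libraries where they do the work, as an engineer would, in place of code of your own. Each camera call takes 0.05 s, during which the arm holds its last target.

TASK

Clamp the pin nest in the clamping fixture on the table: slide the latch off the tip of the folded crank handle, tip the handle up until it stands upright, and crank clockwise until the spring-loaded pad presses the nest firmly against the fixed jaw. Then leave the fixture safe: fold the handle down flat on its arm again and slide the latch fully back over its tip, with the nest still clamped. Leave the other small things on the table where they are.

Things in the scene. Friction and masses are not known exactly. Their poses are not given: they have to be found in the camera images.
- workholder: Clamping fixture fixed to the table: base plate 130 (x) x 272 (y) x 12 mm, from y = -62 to +210 mm. Origin on the table under the crank's vertical axis. There a grey gear box 62 x 62 mm, top 48 mm above the table, carries the crank. Along +y follow the moving jaw with its black rubber pad, the nest, and the fixed jaw (inner face at y = 183 mm); jaw tops are 44 mm above the table
- crank_axis (a point): point on the crank's vertical axis, on top of its arm, 66 mm above the table; turns with the crank: x points along the arm to the handle's hinge, z up. The arm is a flat steel bar 22 mm wide, 8 mm thick, from x = -73 to +52 mm; its hinge end is a fork with ears (28 mm apart over the outside, up to 80 mm above the table)
- hinge_point (a point): centre of the handle's hinge pin, on the arm's line at x = +45 mm from the crank axis, 75 mm above the table; the pin is level and across the arm
- handle_tip (a point): end of the folding handle, 74 mm from the hinge pin: a steel rod, 8 mm in diameter, with a freely spinning black sleeve, 13 mm in diameter, 12 to 60 mm from the pin. Folded, it lies level 75 mm above the table, from the hinge back over the crank axis to x = -29 mm along the arm; upright, its tip is 149 mm above the table. The hinge is stiff (3 N at the heel): the handle stays where it is left
- heel_tip (a point): outer end of the handle's heel: a steel tab 13 mm wide, 5 mm thick, which runs on from the hinge pin 31 mm outward beyond the arm's end, level at 75 mm above the table while the handle is folded. Pressed down it tips the handle up; with the handle upright it points straight down
- latch_fin (a point): middle of the top edge of the latch's upright thumb fin (8 mm thick along the arm, 18 mm wide, 80 to 108 mm above the table), at x = -44 mm along the arm when latched, -60 mm when fully back. The latch is a dark steel block that slides along the arm's tail with 2 N; its tongue (top 87 mm above the table) reaches 22 mm inward from the fin, over the folded handle's tip
- latch (a joint): position of the latch (m): 0 = latched, tongue over the handle tip; 0.016 = slid fully outward, away from the crank axis, handle free
- handle (a joint): angle of the folding handle (rad): 0 = folded flat on the arm (end stop), 1.57 = upright (end stop). While latched it cannot rise more than about 0.07. To re-latch it must lie within about 0.04 of flat
- crank (a joint): angle of the crank (rad), growing clockwise seen from above; 4 mm of jaw travel per rad. The pad meets the nest, pushed against the fixed jaw, at about 3.25; end stop at 4.375. It needs about 3 N at the handle and stays where it is left
- pad (a joint): how far the spring-loaded rubber pad (90 x 6 x 18 mm) is pressed back into the moving jaw (m): 0 = free, about 0.0045 at the crank's end stop, spring 3 N per mm
- nest_mid (a point): middle of the pin nest: a dark block 60 x 90 x 22 mm with rows of pins on top, loose on the base plate between pad and fixed jaw, 60 mm side along the jaw travel
- loupe: black loupe, 38 mm in diameter and 36 mm high, standing in front of the fixture; origin under its centre; bystander
- binder_clip: black binder clip 32 x 42 x 17 mm lying behind the fixture; bystander
- stamp: black hand stamp, 24 mm in diameter and 60 mm high, standing right of the fixture; bystander
- dropper: brown dropper bottle, 34 mm in diameter and 102 mm high, standing right of the fixture; bystander
Things that resemble listed ones, but are neither listed nor needed, are in the scene too. What is shaped like the part that bears nest_mid but green or purple is not meant.

How it is judged:
On the way, in this order (a step that is already met when the one before it is completed fails the run):
1. the latch is slid off the handle's tip (value of joint latch above 0.011 m), for 0.1 s.
2. the handle stands upright (value of joint handle above 1.35 rad), for 0.2 s.
3. the nest is clamped by cranking with the handle upright (value of joint pad above 0.0012 m and value of joint handle above 1.1 rad), for 0.2 s.
4. the handle is folded flat again, nest still clamped (value of joint handle below 0.09 rad and value of joint pad above 0.0012 m), for 0.2 s.
At the end, for the whole second after the job is handed in: the nest lies flat (within 0.06 rad), clamped with the pad pressed in by more than 1.2 mm; the handle is folded within 0.09 rad of flat; the latch is within 5 mm of its latched end; the crank is at rest (all of step 4 and value of joint latch below 0.005 m and angle between nest_mid's own z axis and vertical below 0.06 rad and velocity of joint crank between -0.05 and 0.05 rad/s); the robot touches nothing.
It fails at once if another small thing is moved by more than 30 mm (distance of any of loupe, binder_clip, stamp, dropper from where it was at the start of the episode above 0.03 m).
It fails at once if the nest is tipped (angle between nest_mid's own z axis and vertical above 0.3 rad).
It also fails if it takes over 64 s, if anything falls off the work surface, if the arm or the gripper's body presses on something with over 40 N, if the wrist force passes 120 N, or if a joint passes its speed limit or range.

## Working session

There is one attempt and no reset: what is moved stays moved. The work goes in short steps, Python scripts to look and compute and a tool call to move; the robot and the scene stay as the last step left them, time stands still between calls to the robot, and variables do not carry over. Pictures are saved under pics/ and viewed, and the job is handed in when it is done.

Besides the shell and the picture viewer there is one more tool, called after "Emit:" in YAML: its name, and indented under it one key for each argument. arm_command: Moves the arm, as the interface text tells. Shift numbers are shares of 1000 mm and turn numbers shares of 45 degrees, none past 1 either way. Its arguments: {"type":"object","properties":{"deltas":{"type":"array","items":{"type":"object","properties":{"dx":{"type":"number","minimum":-1,"maximum":1},"dy":{"type":"number","minimum":-1,"maximum":1},"dz":{"type":"number","minimum":-1,"maximum":1},"wx":{"type":"number","minimum":-1,"maximum":1},"wy":{"type":"number","minimum":-1,"maximum":1},"wz":{"type":"number","minimum":-1,"maximum":1}}}},"claw":{"type":"number"},"grip_force":{"type":"number"}},"required":["deltas"]}

```bash
ls; mkdir -p pics
cat > h.py <<'E'
import numpy as np, cv2
from plant import r
from scipy.spatial.transform import Rotation as Rn
E
python3 - <<'E'
from h import *
s=r.get_state()
print({k:np.round(v,3) for k,v in s.items()})
for n in("side","top"):
    c=r.get_calibration(n);print(n,c)
    im=r.snapshot(n);cv2.imwrite(f"pics/{n}0.png",im[:,:,::-1])
E
```

```text
pics
{'clock': np.float64(0.0), 'q': array([ 1.148,  0.69 , -0.195,  1.566,  0.157,  0.902, -0.215]), 'qd': array([ 0.001, -0.001, -0.001, -0.001, -0.001,  0.001, -0.001]), 'joint_torque': array([ 1.0000e-03, -5.2757e+01, -1.2670e+00, -1.5343e+01, -5.3000e-02,
        6.0000e-03,  0.0000e+00]), 'tool_pos': array([ 0.276, -0.561,  0.404]), 'eef_rot': array([-0.16 ,  0.689, -0.688,  0.16 ]), 'contact_force': array([0.522, 0.393, 0.698]), 'moment': array([ 0.015,  0.021, -0.034]), 'opening': np.float64(1.0)}
side {'vertical_fov': 56.59082551581634, 'cx': 279.43042333889844, 'cy': 204.43193029759618, 'R': array([[ 0.99692443, -0.07796139, -0.00798116],
       [-0.03617021, -0.36738099, -0.92936695],
       [ 0.06952261,  0.9267973 , -0.36907097]]), 't': array([-0.54518367,  0.10921499,  1.10021958])}
top {'vertical_fov': 45.49129502197816, 'cx': 276.4920151269388, 'cy': 216.63604339594562, 'R': array([[ 0.01276689, -0.99991315,  0.00326955],
       [-0.9899232 , -0.01310037, -0.14099802],
       [ 0.14102861, -0.0014365 , -0.99000448]]), 't': array([-0.00217344,  0.55379311,  1.17479094])}
```

View pics/side0.png

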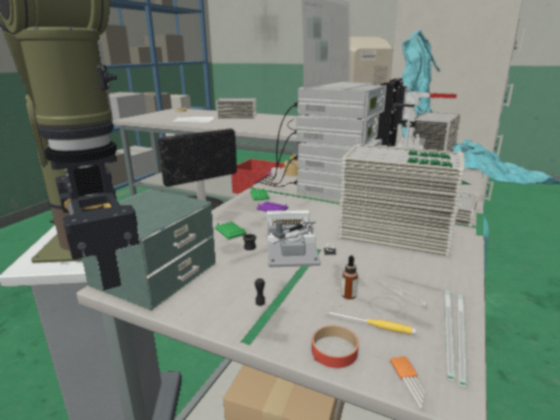

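View pics/top0.png

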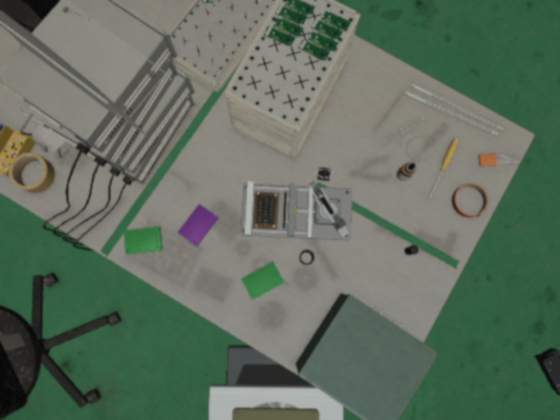

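Run:
```python
from h import *
a=cv2.imread("pics/top0.png")[160:270,230:370];cv2.imwrite("pics/top0z.png",cv2.resize(a,None,fx=5.5,fy=5.4,interpolation=cv2.INTER_CUBIC))
a=cv2.imread("pics/side0.png")[195:275,235:345];cv2.imwrite("pics/side0z.png",cv2.resize(a,None,fx=7,fy=7,interpolation=cv2.INTER_CUBIC))
```

```text
(no output)
```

View pics/top0z.png

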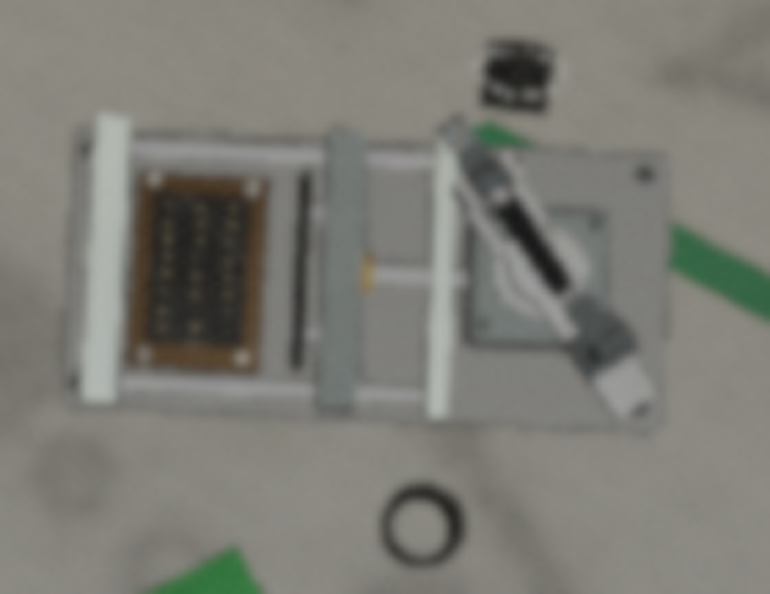

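View pics/side0z.png

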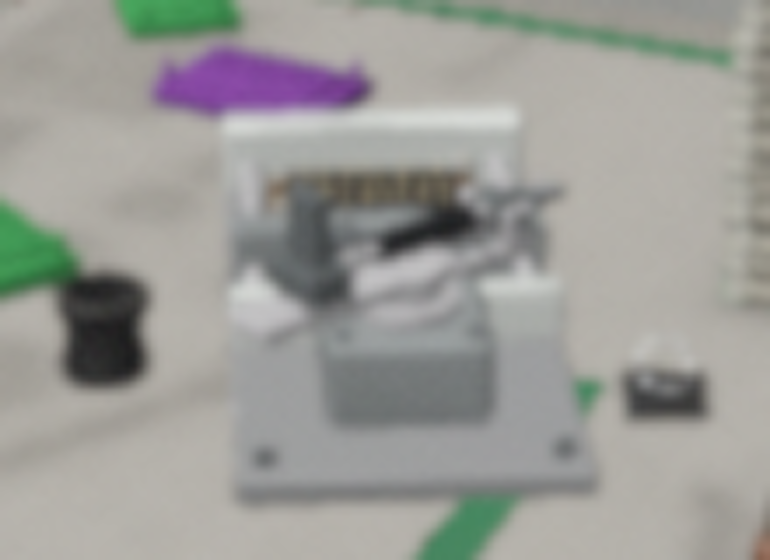

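```bash
cat >> h.py <<'E'
C={n:r.get_calibration(n) for n in("side","top")}
def K(n):
    c=C[n];f=210/np.tan(np.radians(c["vertical_fov"]/2));return f,c["cx"],c["cy"],np.array(c["R"]),np.array(c["t"])
def ray(n,u,v,z):
    f,cx,cy,R,t=K(n);d=R.T@np.array([(u-cx)/f,(v-cy)/f,1]);o=-R.T@t
    return o+d*(z-o[2])/d[2]
def proj(n,X):
    f,cx,cy,R,t=K(n);p=R@np.asarray(X)+t;return np.array([f*p[0]/p[2]+cx,f*p[1]/p[2]+cy])
def crop(n,name,u0,v0,u1,v1,s,pts=()):
    im=r.snapshot(n)[:,:,::-1][v0:v1,u0:u1];im=cv2.resize(im,None,fx=s,fy=s,interpolation=cv2.INTER_CUBIC)
    cv2.imwrite("pics/"+name+".png",im)
E
python3 - <<'E'
from h import *
def tz(x,y,z):return np.round(ray("top",230+x/5.5-0.4,160+y/5.4-0.4,z),4)
for p in [(75,128),(668,155),(655,430),(65,405)]:print("plate",tz(*p,.012))
for p in [(465,205),(607,208),(605,350),(468,342)]:print("box",tz(*p,.048))
print("heel",tz(455,122,.075),"sleeve ends",tz(505,205,.08),tz(562,285,.08),"tail",tz(628,408,.066))
print("latch block",tz(600,335,.1))
print("jaw in",tz(130,118,.044),tz(117,402,.044))
def sz(x,y,z):return np.round(ray("side",235+x/7-.4,195+y/7-.4,z),4)
print("side plate front",sz(237,492,.012),sz(597,484,.012),"fin top",sz(307,185,.108),"heel",sz(560,190,.075),"tail",sz(245,320,.066))
E
```

```text
plate [0.6408 0.0893 0.012 ]
plate [ 0.6317 -0.1805  0.012 ]
plate [ 0.5038 -0.1736  0.012 ]
plate [0.5118 0.0909 0.012 ]
box [ 0.6003 -0.0855  0.048 ]
box [ 0.5998 -0.148   0.048 ]
box [ 0.5357 -0.1468  0.048 ]
box [ 0.5385 -0.0869  0.048 ]
heel [ 0.6324 -0.079   0.075 ] sleeve ends [ 0.5947 -0.1001  0.08  ] [ 0.5598 -0.1244  0.08  ] tail [ 0.5079 -0.1542  0.066 ]
latch block [ 0.5354 -0.138   0.1   ]
jaw in [0.639  0.0628 0.044 ] [0.5101 0.066  0.044 ]
side plate front [ 0.5053 -0.1868  0.012 ] [ 0.6318 -0.193   0.012 ] fin top [ 0.5343 -0.1406  0.108 ] heel [ 0.6354 -0.0808  0.075 ] tail [ 0.5105 -0.1609  0.066 ]
```

Run:
```python
from h import *
s=r.get_state();R=Rn.from_quat(s["eef_rot"]).as_matrix();print(np.round(R,3))
for X in [(.276,-.561,.24),(.4,-.4,.0)]:print(proj("top",X),proj("side",X))
for p in [(347,295),(436,355),(300,368),(385,415)]:
  print([np.round(ray("top",*p,z),3) for z in (.15,.25)])
for p in [(213,205),(85,228),(212,265),(150,298)]:
  print("side",[np.round(ray("side",*p,z),3) for z in (0,.15,.2,.25)])
```

```text
[[-0.897 -0.001  0.441]
 [-0.441  0.001 -0.897]
 [ 0.    -1.    -0.002]]
[565.20541439 346.91358186] [105.18326913 267.25900633]
[440.32998135 282.9457134 ] [220.07626006 328.93025641]
[array([ 0.37 , -0.149,  0.15 ]), array([ 0.371, -0.135,  0.25 ])]
[array([ 0.246, -0.337,  0.15 ]), array([ 0.259, -0.305,  0.25 ])]
[array([ 0.216, -0.049,  0.15 ]), array([ 0.231, -0.043,  0.25 ])]
[array([ 0.123, -0.226,  0.15 ]), array([ 0.147, -0.205,  0.25 ])]
side [array([0.334, 0.259, 0.   ]), array([ 0.375, -0.123,  0.15 ]), array([ 0.389, -0.25 ,  0.2  ]), array([ 0.402, -0.377,  0.25 ])]
side [array([-0.042,  0.105,  0.   ]), array([ 0.111, -0.231,  0.15 ]), array([ 0.162, -0.343,  0.2  ]), array([ 0.213, -0.455,  0.25 ])]
side [array([ 0.364, -0.154,  0.   ]), array([ 0.396, -0.413,  0.15 ]), array([ 0.407, -0.499,  0.2  ]), array([ 0.417, -0.585,  0.25 ])]
side [array([ 0.24 , -0.284,  0.   ]), array([ 0.309, -0.504,  0.15 ]), array([ 0.332, -0.577,  0.2  ]), array([ 0.355, -0.651,  0.25 ])]
```

```bash
cat >> h.py <<'E'
AX=np.array([.5695,-.1180]); 
def arm(phi_deg,x,z,AX=AX):
    p=np.radians(phi_deg);return np.array([AX[0]+x*np.cos(p),AX[1]+x*np.sin(p),z])
def st():
    s=r.get_state();R=Rn.from_quat(s["eef_rot"]).as_matrix()
    yaw=np.degrees(np.arctan2(R[1,2],R[0,2]))
    print("t",round(float(s["clock"]),2),"pos",np.round(s["tool_pos"],4),"jawyaw",round(yaw,1),"F",np.round(s["contact_force"],1),"open",round(float(s["opening"])*88,1),"q",np.round(s["q"],2))
    return s,R,yaw
def to(X,yaw_t=None):
    s,R,yaw=st();d=R.T@(np.array(X)-s["tool_pos"])
    w=0 if yaw_t is None else -((yaw_t-yaw+180)%360-180)/45
    print("target",np.round(X,4),"dx dy dz (m)",np.round(d,4),"wy",round(w,3))
E
python3 -c "
from h import *
to(arm(32,-.044,.30),-58)"
```

```text
t 0.1 pos [ 0.2755 -0.5607  0.404 ] jawyaw -63.8 F [-0.3  0.2  0.2] open 87.7 q [ 1.15  0.69 -0.19  1.57  0.16  0.9  -0.22]
target [ 0.5322 -0.1413  0.3   ] dx dy dz (m) [-0.4154  0.1044 -0.263 ] wy -0.129
```

Emit:
arm_command:
  deltas:
    - {"dx":-0.083,"dz":-0.053,"wy":-0.129}
    - {"dx":-0.166,"dz":-0.105,"wy":-0.129}
    - {"dx":-0.249,"dz":-0.158,"wy":-0.129}
    - {"dx":-0.332,"dz":-0.21,"wy":-0.129}
    - {"dx":-0.415,"dz":-0.263,"wy":-0.129}
  claw: 1

```text
invalid input at $.deltas[0]: expected keys dx, dy, dz, wx, wy, wz
```

```bash
python3 -c "
from h import *
to(arm(32,-.044,.30),-58)"
```

```text
t 0.1 pos [ 0.2755 -0.5607  0.404 ] jawyaw -63.8 F [-0.3  0.2  0.2] open 87.7 q [ 1.15  0.69 -0.19  1.57  0.16  0.9  -0.22]
target [ 0.5322 -0.1413  0.3   ] dx dy dz (m) [-0.4154  0.1044 -0.263 ] wy -0.129
```

Emit:
arm_command:
  deltas:
    - {"dx":-0.083,"dy":0,"dz":-0.053,"wx":0,"wy":-0.129,"wz":0}
    - {"dx":-0.166,"dy":0,"dz":-0.105,"wx":0,"wy":-0.129,"wz":0}
    - {"dx":-0.249,"dy":0,"dz":-0.158,"wx":0,"wy":-0.129,"wz":0}
    - {"dx":-0.332,"dy":0,"dz":-0.21,"wx":0,"wy":-0.129,"wz":0}
    - {"dx":-0.415,"dy":0,"dz":-0.263,"wx":0,"wy":-0.129,"wz":0}
  claw: 1

```text
clock: 0.6
tool_pos: [0.4068, -0.3459, 0.4045]
eef_rot: [-0.195, 0.68, -0.68, 0.195]
contact_force: [0.3, -0.8, 0.9]
opening: 1.006
```

```bash
python3 -c "
from h import *
to(arm(32,-.044,.30),-58)"
```

```text
t 0.6 pos [ 0.4068 -0.3459  0.4045] jawyaw -58.0 F [ 0.3 -0.8  0.9] open 88.5 q [ 0.75  0.57 -0.2   1.84  0.16  0.75 -0.56]
target [ 0.5322 -0.1413  0.3   ] dx dy dz (m) [-0.2147  0.1045 -0.1071] wy -0.001
```

Emit:
arm_command:
  deltas:
    - {"dx":-0.043,"dy":0.01,"dz":-0.021,"wx":0,"wy":0,"wz":0}
    - {"dx":-0.086,"dy":0.02,"dz":-0.043,"wx":0,"wy":0,"wz":0}
    - {"dx":-0.129,"dy":0.03,"dz":-0.064,"wx":0,"wy":0,"wz":0}
    - {"dx":-0.172,"dy":0.04,"dz":-0.086,"wx":0,"wy":0,"wz":0}
    - {"dx":-0.215,"dy":0.06,"dz":-0.107,"wx":0,"wy":0,"wz":0}
  claw: 0
  grip_force: 10

```text
clock: 1.1
tool_pos: [0.5322, -0.1425, 0.3456]
eef_rot: [0.194, -0.679, 0.68, -0.196]
contact_force: [1.3, -0.7, 0.2]
opening: 0.567
```

```bash
python3 -c "
from h import *
to(arm(32,-.044,.256),-58)
crop('side','s1',225,150,355,275,6)
crop('top','t1',230,150,370,270,5)"
```

```text
t 1.1 pos [ 0.5322 -0.1425  0.3456] jawyaw -58.0 F [ 1.3 -0.7  0.2] open 49.9 q [ 0.27  0.67 -0.15  1.85  0.16  0.62 -0.99]
target [ 0.5322 -0.1413  0.256 ] dx dy dz (m) [-0.0005  0.0896 -0.0012] wy -0.0
```

View pics/s1.png

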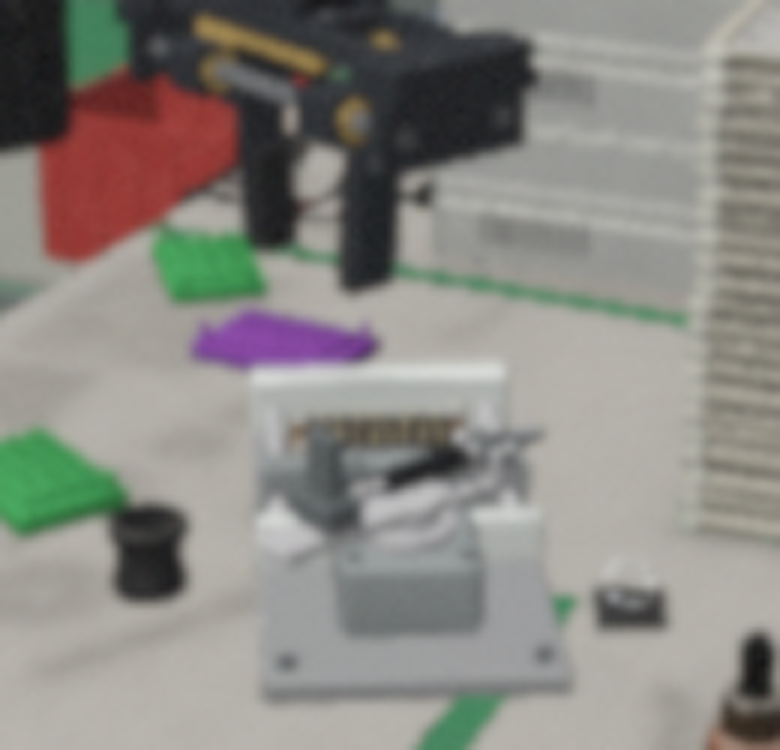

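View pics/t1.png

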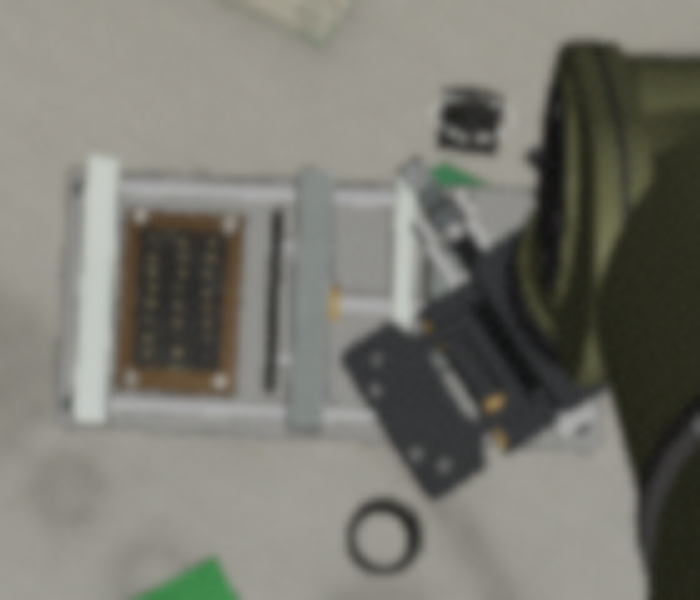

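```bash
python3 -c "
from h import *
print(proj('side',[.5322,-.1425,.1796]))"
```

```text
[277.37608422 194.21205305]
```

Emit:
arm_command:
  deltas:
    - {"dx":0,"dy":0.03,"dz":-0.001,"wx":0,"wy":0,"wz":0}
    - {"dx":0,"dy":0.06,"dz":-0.001,"wx":0,"wy":0,"wz":0}
    - {"dx":0,"dy":0.08,"dz":-0.001,"wx":0,"wy":0,"wz":0}
    - {"dx":0,"dy":0.088,"dz":-0.001,"wx":0,"wy":0,"wz":0}
    - {"dx":0,"dy":0.088,"dz":-0.001,"wx":0,"wy":0,"wz":0}

```text
clock: 1.7
tool_pos: [0.53, -0.1439, 0.2565]
eef_rot: [-0.195, 0.68, -0.679, 0.194]
contact_force: [0.6, 0.3, 0.7]
opening: 0.497
```

```bash
python3 -c "
from h import *
to(arm(32,-.044,.258),-58)
crop('side','s2',225,150,355,275,6)"
```

```text
t 1.7 pos [ 0.53   -0.1439  0.2565] jawyaw -58.0 F [0.6 0.3 0.7] open 43.7 q [ 0.25  0.82 -0.11  1.91  0.19  0.43 -1.02]
target [ 0.5322 -0.1413  0.258 ] dx dy dz (m) [-0.0033 -0.0015 -0.001 ] wy -0.001
```

View pics/s2.png

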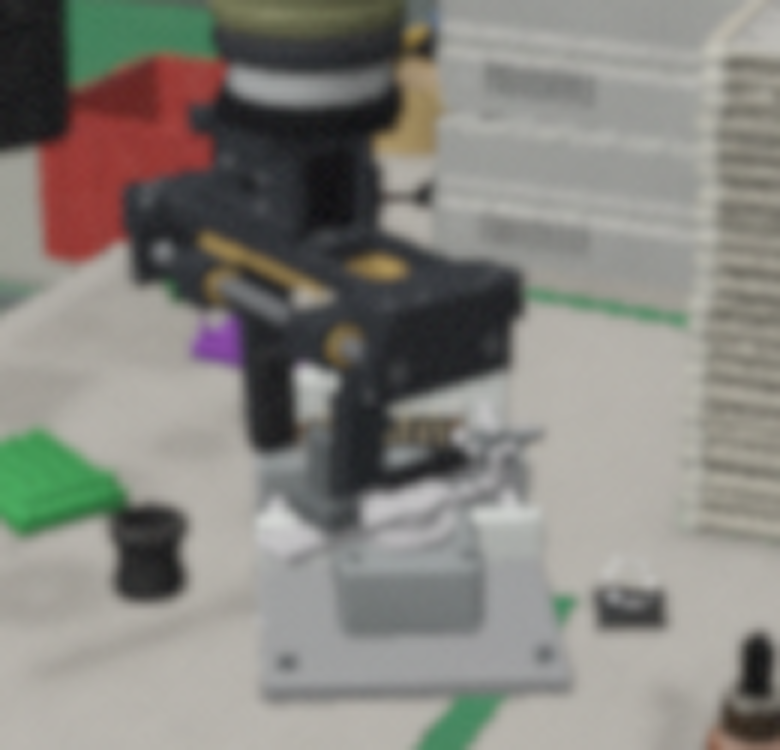

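Emit:
arm_command:
  deltas:
    - {"dx":-0.003,"dy":0,"dz":-0.001,"wx":0,"wy":0,"wz":0}
    - {"dx":-0.003,"dy":0,"dz":-0.001,"wx":0,"wy":0,"wz":0}
    - {"dx":-0.003,"dy":0,"dz":-0.001,"wx":0,"wy":0,"wz":0}
    - {"dx":-0.003,"dy":0,"dz":-0.001,"wx":0,"wy":0,"wz":0}
    - {"dx":-0.003,"dy":0,"dz":-0.001,"wx":0,"wy":0,"wz":0}
  claw: -1
  grip_force: 15

```text
clock: 2.25
tool_pos: [0.5331, -0.142, 0.2583]
eef_rot: [0.194, -0.679, 0.681, -0.195]
contact_force: [0.4, -3.5, 5.1]
opening: 0.202
```

```bash
python3 -c "
from h import *
to(arm(32,-.044,.258),-58)"
```

```text
t 2.25 pos [ 0.5331 -0.142   0.2583] jawyaw -58.1 F [ 0.4 -3.5  5.1] open 17.8 q [ 0.24  0.81 -0.11  1.91  0.19  0.43 -1.02]
target [ 0.5322 -0.1413  0.258 ] dx dy dz (m) [ 0.0004  0.0003 -0.0011] wy -0.002
```

Emit:
arm_command:
  deltas:
    - {"dx":0.003,"dy":0,"dz":0,"wx":0,"wy":0,"wz":0}
    - {"dx":0.007,"dy":0,"dz":0,"wx":0,"wy":0,"wz":0}
    - {"dx":0.011,"dy":0,"dz":0,"wx":0,"wy":0,"wz":0}
    - {"dx":0.015,"dy":0,"dz":0,"wx":0,"wy":0,"wz":0}
    - {"dx":0.018,"dy":0,"dz":0,"wx":0,"wy":0,"wz":0}

```text
clock: 2.75
tool_pos: [0.5191, -0.1503, 0.2583]
eef_rot: [0.193, -0.679, 0.68, -0.197]
contact_force: [7.4, 2.1, 2.0]
opening: 0.202
```

```bash
python3 -c "
from h import *
st()
crop('side','s3',225,150,355,275,6)"
```

```text
t 2.75 pos [ 0.5191 -0.1503  0.2583] jawyaw -58.0 F [7.4 2.1 2. ] open 17.8 q [ 0.26  0.8  -0.11  1.94  0.2   0.4  -1.01]
```

View pics/s3.png

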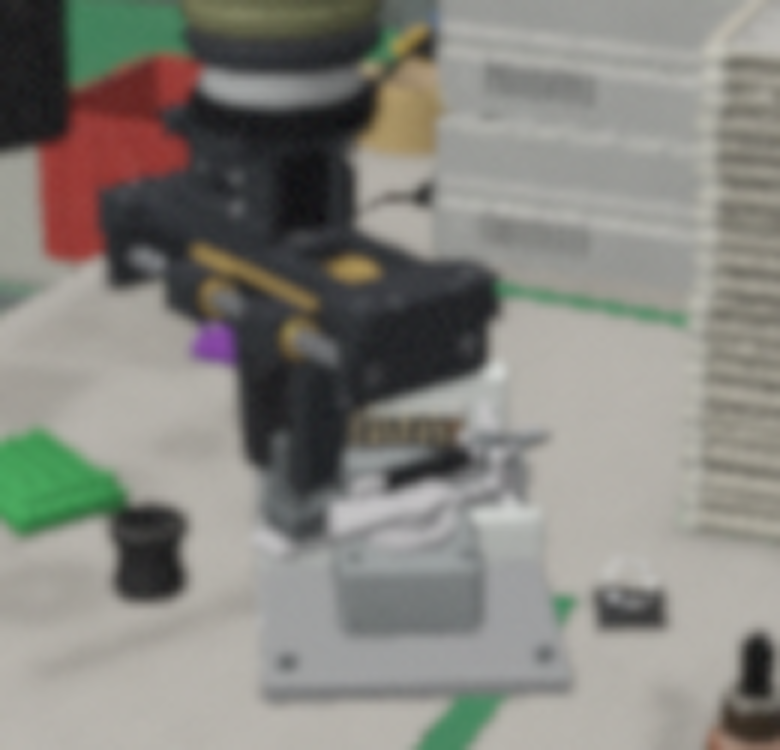

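Emit:
arm_command:
  deltas:
    - {"dx":0.016,"dy":0,"dz":0,"wx":0,"wy":0,"wz":0}
    - {"dx":0.016,"dy":0,"dz":0,"wx":0,"wy":0,"wz":0}
    - {"dx":0.016,"dy":-0.015,"dz":0,"wx":0,"wy":0,"wz":0}
    - {"dx":0.0,"dy":-0.045,"dz":0,"wx":0,"wy":0,"wz":0}
    - {"dx":-0.04,"dy":-0.045,"dz":0,"wx":0,"wy":0,"wz":0}
  claw: -0.1

```text
clock: 3.3
tool_pos: [0.55, -0.1318, 0.3049]
eef_rot: [0.193, -0.68, 0.681, -0.192]
contact_force: [1.7, -1.2, -0.7]
opening: 0.453
```

```bash
python3 -c "
from h import *
to(arm(32.7,-.003,.236),-57.3)
crop('top','t4',230,150,370,270,5)
crop('side','s4',225,150,355,275,6)"
```

```text
t 3.3 pos [ 0.55   -0.1318  0.3049] jawyaw -58.3 F [ 1.7 -1.2 -0.7] open 39.8 q [ 0.23  0.75 -0.13  1.84  0.17  0.56 -1.03]
target [ 0.567  -0.1196  0.236 ] dx dy dz (m) [-0.021   0.0688 -0.0015] wy -0.023
```

View pics/s4.png

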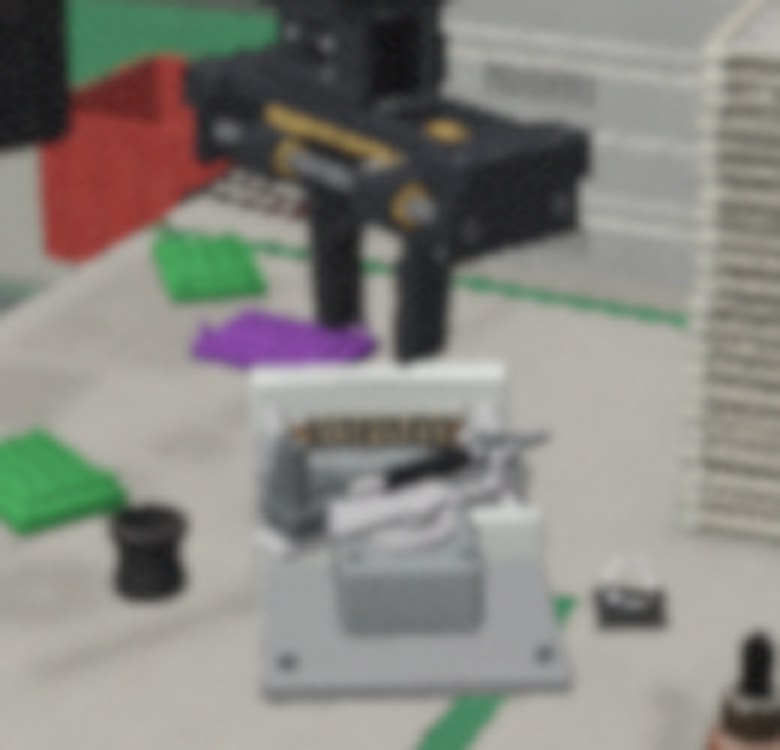

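View pics/t4.png

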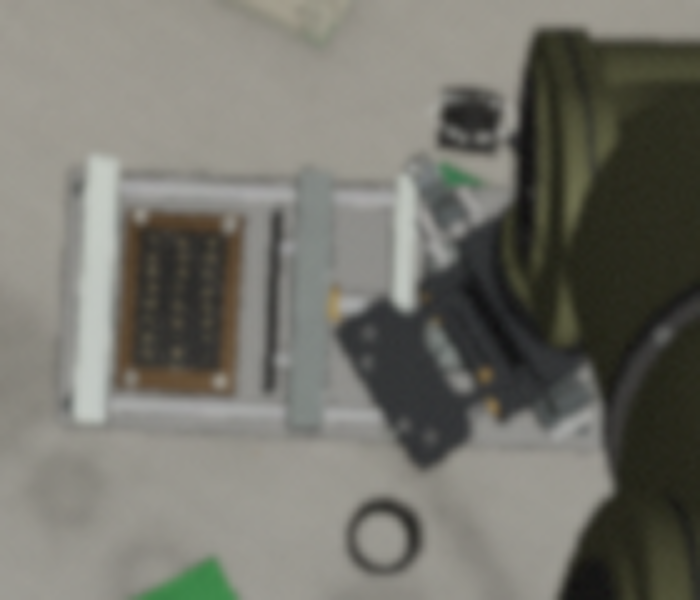

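Emit:
arm_command:
  deltas:
    - {"dx":-0.014,"dy":0.0,"dz":-0.001,"wx":0,"wy":0,"wz":0}
    - {"dx":-0.018,"dy":0.02,"dz":-0.001,"wx":0,"wy":0,"wz":0}
    - {"dx":-0.018,"dy":0.045,"dz":-0.001,"wx":0,"wy":0,"wz":0}
    - {"dx":-0.018,"dy":0.055,"dz":-0.001,"wx":0,"wy":0,"wz":0}
    - {"dx":-0.018,"dy":0.055,"dz":-0.001,"wx":0,"wy":0,"wz":0}

```text
clock: 3.9
tool_pos: [0.5649, -0.1191, 0.2457]
eef_rot: [-0.196, 0.68, -0.679, 0.193]
contact_force: [0.2, -0.0, 1.1]
opening: 0.452
```

```bash
python3 -c "
from h import *
to(arm(32.,-.003,.2365),-58)
print(ray('side',315.4,222.4,.075))
crop('side','s5',225,150,355,275,6)"
```

```text
t 3.9 pos [ 0.5649 -0.1191  0.2457] jawyaw -58.0 F [ 0.2 -0.   1.1] open 39.7 q [ 0.19  0.86 -0.11  1.83  0.18  0.47 -1.06]
target [ 0.567  -0.1196  0.2365] dx dy dz (m) [-0.0015  0.0092  0.0015] wy -0.001
[ 0.63678765 -0.0852595   0.075     ]
```

View pics/s5.png

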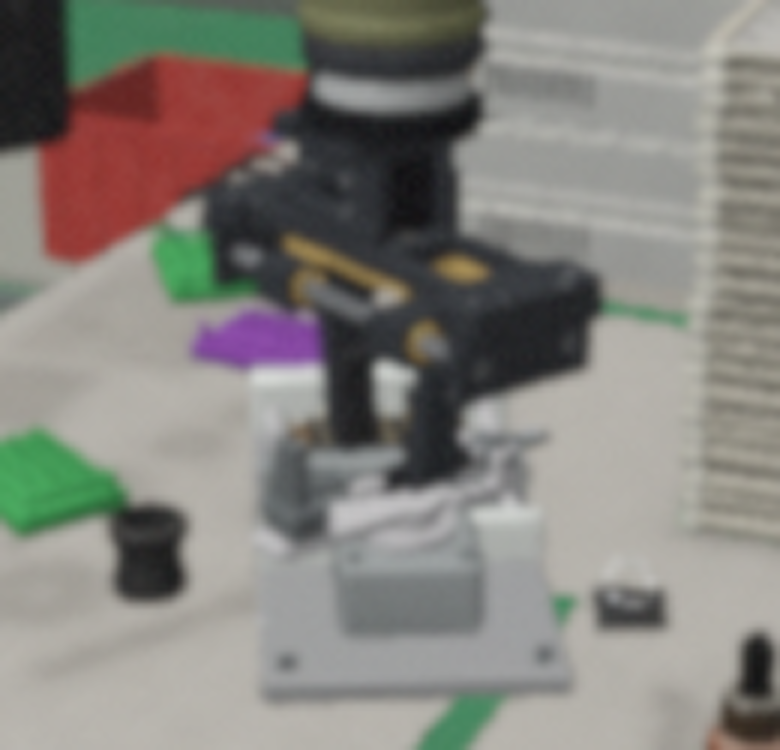

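Emit:
arm_command:
  deltas:
    - {"dx":-0.001,"dy":0.0085,"dz":0.0,"wx":0,"wy":0,"wz":0}
    - {"dx":-0.001,"dy":0.0085,"dz":0,"wx":0,"wy":0,"wz":0}
    - {"dx":-0.001,"dy":0.0085,"dz":0,"wx":0,"wy":0,"wz":0}
    - {"dx":-0.001,"dy":0.0085,"dz":0,"wx":0,"wy":0,"wz":0}
    - {"dx":-0.001,"dy":0.0085,"dz":0,"wx":0,"wy":0,"wz":0}
  claw: -1
  grip_force: 12

```text
clock: 4.45
tool_pos: [0.5677, -0.1206, 0.2397]
eef_rot: [0.193, -0.679, 0.681, -0.195]
contact_force: [2.1, -5.1, -0.3]
opening: 0.141
```

```bash
python3 -c "
from h import *
to(arm(32.,-.003,.2365),-58)"
```

```text
t 4.45 pos [ 0.5677 -0.1206  0.2397] jawyaw -58.1 F [ 2.1 -5.1 -0.3] open 12.4 q [ 0.19  0.87 -0.1   1.83  0.18  0.45 -1.06]
target [ 0.567  -0.1196  0.2365] dx dy dz (m) [ 0.0001  0.0032 -0.0012] wy -0.003
```

Emit:
arm_command:
  deltas:
    - {"dx":0,"dy":0.0,"dz":0.001,"wx":0,"wy":0,"wz":0}
    - {"dx":0,"dy":0.004,"dz":0.001,"wx":0,"wy":0,"wz":0}
    - {"dx":0,"dy":0.004,"dz":0.001,"wx":0,"wy":0,"wz":0}
    - {"dx":0,"dy":0.004,"dz":0.001,"wx":0,"wy":0,"wz":0}
    - {"dx":0,"dy":0.004,"dz":0.001,"wx":0,"wy":0,"wz":0}
  claw: -0.5

```text
clock: 4.95
tool_pos: [0.5671, -0.1192, 0.2348]
eef_rot: [-0.195, 0.68, -0.68, 0.195]
contact_force: [0.8, -0.5, 0.3]
opening: 0.25
```

```bash
python3 -c "
from h import *
to(arm(32.,-.003,.2365),-58)"
```

```text
t 4.95 pos [ 0.5671 -0.1192  0.2348] jawyaw -58.0 F [ 0.8 -0.5  0.3] open 22.0 q [ 0.19  0.88 -0.1   1.83  0.18  0.45 -1.06]
target [ 0.567  -0.1196  0.2365] dx dy dz (m) [ 0.0004 -0.0017  0.0003] wy 0.0
```

Emit:
arm_command:
  deltas:
    - {"dx":0,"dy":0.0,"dz":0.0,"wx":0,"wy":0,"wz":0}
    - {"dx":0,"dy":0,"dz":0,"wx":0,"wy":0,"wz":0}
    - {"dx":0,"dy":0,"dz":0,"wx":0,"wy":0,"wz":0}
    - {"dx":0,"dy":0,"dz":0,"wx":0,"wy":0,"wz":0}
    - {"dx":0,"dy":0,"dz":0,"wx":0,"wy":0,"wz":0}
  claw: -1

```text
clock: 5.45
tool_pos: [0.5679, -0.1208, 0.2353]
eef_rot: [0.194, -0.679, 0.681, -0.195]
contact_force: [2.5, -4.1, -1.4]
opening: 0.138
```

```bash
python3 -c "
from h import *
to(arm(32.,-.003,.2365),-58)"
```

```text
t 5.45 pos [ 0.5679 -0.1208  0.2353] jawyaw -58.1 F [ 2.5 -4.1 -1.4] open 12.1 q [ 0.19  0.88 -0.1   1.83  0.19  0.45 -1.06]
target [ 0.567  -0.1196  0.2365] dx dy dz (m) [ 0.0002 -0.0012 -0.0015] wy -0.002
```

Emit:
arm_command:
  deltas:
    - {"dx":-0.001,"dy":-0.008,"dz":0.001,"wx":0,"wy":0,"wz":0}
    - {"dx":-0.003,"dy":-0.016,"dz":0.001,"wx":0,"wy":0,"wz":0}
    - {"dx":-0.006,"dy":-0.024,"dz":0.001,"wx":0,"wy":0,"wz":0}
    - {"dx":-0.011,"dy":-0.031,"dz":0.001,"wx":0,"wy":0,"wz":0}
    - {"dx":-0.017,"dy":-0.037,"dz":0.001,"wx":0,"wy":0,"wz":0}

```text
clock: 5.95
tool_pos: [0.5823, -0.1123, 0.2725]
eef_rot: [0.195, -0.679, 0.68, -0.194]
contact_force: [2.5, -4.9, -4.9]
opening: 0.139
```

```bash
sed -i 's/^AX=.*/AX=np.array([.5703,-.1193])/' h.py; python3 -c "
from h import *
to(arm(31,.045,.283),-58)
crop('side','s6',225,150,355,275,6)"
```

```text
t 5.95 pos [ 0.5823 -0.1123  0.2725] jawyaw -58.1 F [ 2.5 -4.9 -4.9] open 12.2 q [ 0.18  0.83 -0.12  1.77  0.17  0.55 -1.06]
target [ 0.6089 -0.0961  0.283 ] dx dy dz (m) [-0.0311 -0.0105  0.0003] wy -0.002
```

View pics/s6.png

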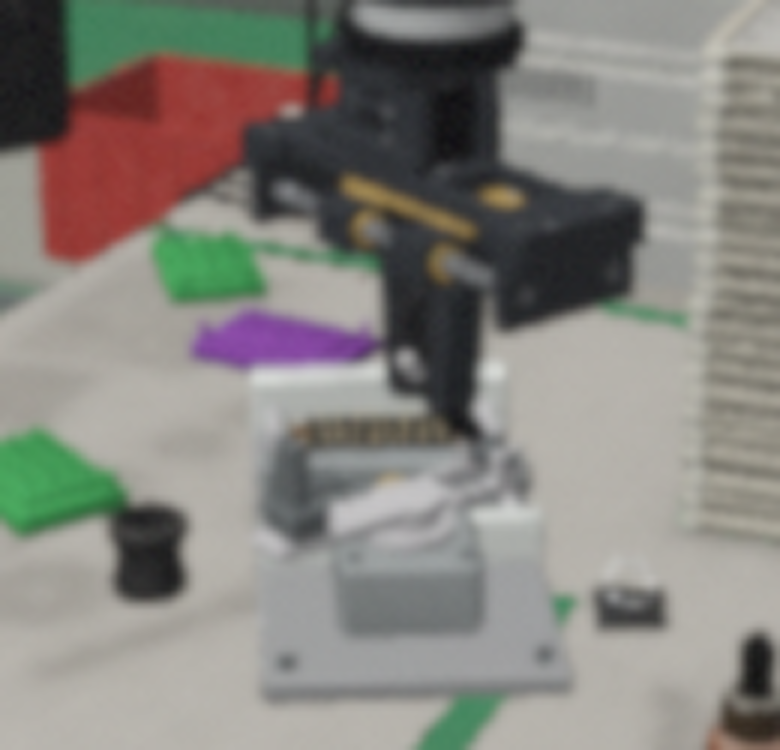

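Emit:
arm_command:
  deltas:
    - {"dx":-0.007,"dy":-0.005,"dz":0.0,"wx":0,"wy":0,"wz":0}
    - {"dx":-0.014,"dy":-0.008,"dz":0.0,"wx":0,"wy":0,"wz":0}
    - {"dx":-0.022,"dy":-0.01,"dz":0.0,"wx":0,"wy":0,"wz":0}
    - {"dx":-0.029,"dy":-0.011,"dz":0.0,"wx":0,"wy":0,"wz":0}
    - {"dx":-0.034,"dy":-0.011,"dz":0.0,"wx":0,"wy":0,"wz":0}

```text
clock: 6.5
tool_pos: [0.6109, -0.0936, 0.2838]
eef_rot: [0.195, -0.679, 0.68, -0.194]
contact_force: [-7.3, -7.0, 9.2]
opening: 0.137
```

```bash
python3 -c "
from h import *
to(arm(31,.045,.283),-58)
crop('side','s7',225,150,355,275,6)"
```

```text
t 6.5 pos [ 0.6109 -0.0936  0.2838] jawyaw -58.0 F [-7.3 -7.   9.2] open 12.0 q [ 0.14  0.83 -0.12  1.69  0.15  0.63 -1.07]
target [ 0.6089 -0.0961  0.283 ] dx dy dz (m) [0.0031 0.0008 0.0011] wy -0.0
```

View pics/s7.png

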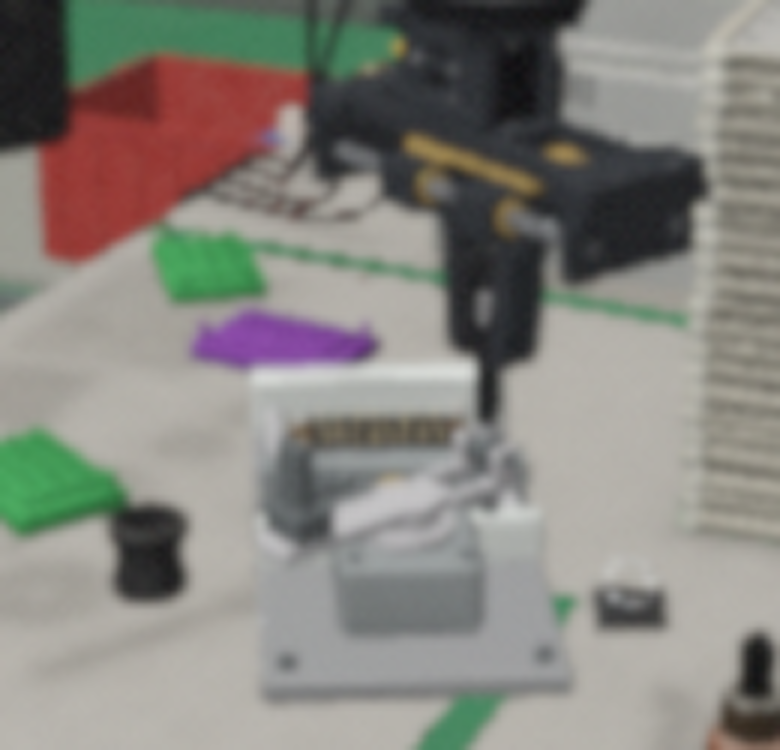

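```bash
cat >> h.py <<'E'
def circ(phi0,r0,yaw0,phis,rad,yaws=None):
    yaws=yaws or [yaw0]*len(phis)
    y=np.radians(yaw0);z=np.array([np.cos(y),np.sin(y)]);x=np.array([z[1],-z[0]])
    P=lambda p,q:q*np.array([np.cos(np.radians(p)),np.sin(np.radians(p))])
    for p,yw in zip(phis,yaws):
        d=P(p,rad)-P(phi0,r0);print(p,"dx",round(d@x,4),"dz",round(d@z,4),"wy",round(-(yw-yaw0)/45,3))
E
python3 -c "
from h import *
circ(32.9,.0484,-58,[24,14,4,-6,-16],.047)"
```

```text
24 dx 0.0019 dz 0.0073 wy 0.0
14 dx 0.0037 dz 0.0153 wy 0.0
4 dx 0.0069 dz 0.0228 wy 0.0
-6 dx 0.0114 dz 0.0297 wy 0.0
-16 dx 0.0169 dz 0.0357 wy 0.0
```

Emit:
arm_command:
  deltas:
    - {"dx":0.0019,"dy":0,"dz":0.0073,"wx":0,"wy":0,"wz":0}
    - {"dx":0.0037,"dy":0,"dz":0.0153,"wx":0,"wy":0,"wz":0}
    - {"dx":0.0069,"dy":0,"dz":0.0228,"wx":0,"wy":0,"wz":0}
    - {"dx":0.0114,"dy":0,"dz":0.0297,"wx":0,"wy":0,"wz":0}
    - {"dx":0.0169,"dy":0,"dz":0.0357,"wx":0,"wy":0,"wz":0}

```text
clock: 7.05
tool_pos: [0.6162, -0.1293, 0.2838]
eef_rot: [-0.195, 0.681, -0.678, 0.197]
contact_force: [-0.4, 2.8, 5.8]
opening: 0.139
```

```bash
cat >> h.py <<'E'
def pol():
    s,R,yaw=st();d=s["tool_pos"][:2]-AX;print("phi",np.degrees(np.arctan2(d[1],d[0])).round(1),"r",np.linalg.norm(d).round(4))
E
python3 -c "
from h import *
pol()
crop('side','s8',225,150,355,275,6)
circ(-16,.047,-58,[-26,-36,-46,-56,-66],.047)"
```

```text
t 7.05 pos [ 0.6162 -0.1293  0.2838] jawyaw -57.8 F [-0.4  2.8  5.8] open 12.2 q [ 0.21  0.85 -0.14  1.65  0.16  0.65 -1.02]
phi -12.2 r 0.047
-26 dx 0.0065 dz 0.0049 wy 0.0
-36 dx 0.0138 dz 0.0086 wy 0.0
-46 dx 0.0217 dz 0.011 wy 0.0
-56 dx 0.0298 dz 0.012 wy 0.0
-66 dx 0.038 dz 0.0116 wy 0.0
```

View pics/s8.png

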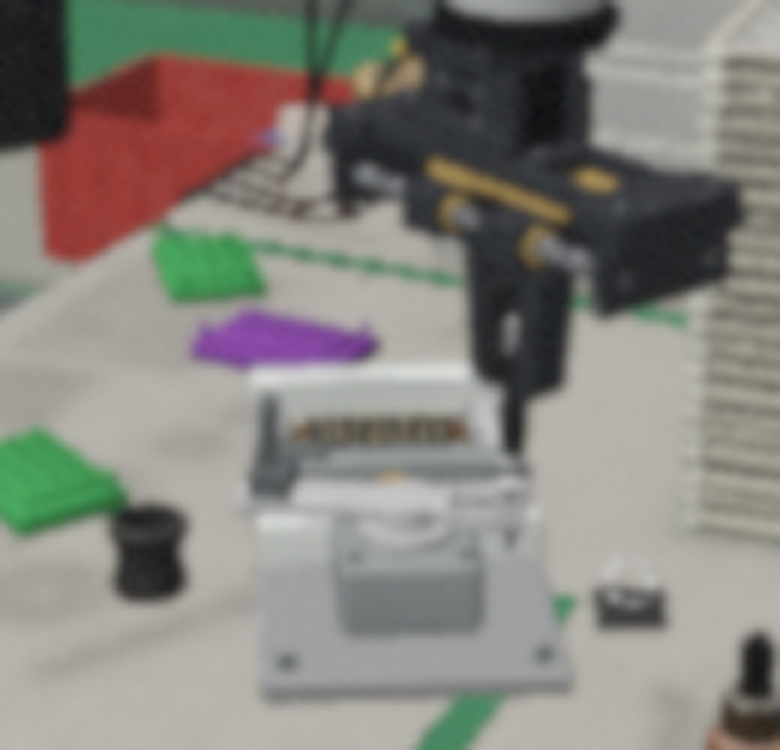

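```bash
python3 -c "
from h import *
circ(-16,.047,-58,[-28,-40,-52,-64,-76],.047,[-61,-64,-67,-70,-73])"
```

```text
-28 dx 0.0079 dz 0.0058 wy 0.067
-40 dx 0.0169 dz 0.0098 wy 0.133
-52 dx 0.0265 dz 0.0118 wy 0.2
-64 dx 0.0364 dz 0.0118 wy 0.267
-76 dx 0.046 dz 0.0098 wy 0.333
```

Emit:
arm_command:
  deltas:
    - {"dx":0.0079,"dy":0,"dz":0.0058,"wx":0,"wy":0.067,"wz":0}
    - {"dx":0.0169,"dy":0,"dz":0.0098,"wx":0,"wy":0.133,"wz":0}
    - {"dx":0.0265,"dy":0,"dz":0.0118,"wx":0,"wy":0.2,"wz":0}
    - {"dx":0.0364,"dy":0,"dz":0.0118,"wx":0,"wy":0.267,"wz":0}
    - {"dx":0.046,"dy":0,"dz":0.0098,"wx":0,"wy":0.333,"wz":0}

```text
clock: 7.6
tool_pos: [0.5827, -0.1639, 0.2838]
eef_rot: [-0.102, 0.7, -0.699, 0.105]
contact_force: [2.5, 3.8, 5.3]
opening: 0.142
```

```bash
python3 -c "
from h import *
pol()
circ(-76,.047,-73,[-88,-100,-112,-124,-136],.047,[-76,-79,-82,-85,-88])"
```

```text
t 7.6 pos [ 0.5827 -0.1639  0.2838] jawyaw -73.1 F [2.5 3.8 5.3] open 12.5 q [ 0.24  0.82 -0.07  1.73  0.09  0.59 -1.16]
phi -74.5 r 0.0462
-88 dx 0.0097 dz -0.0015 wy 0.067
-100 dx 0.0189 dz -0.0051 wy 0.133
-112 dx 0.0271 dz -0.0104 wy 0.2
-124 dx 0.0341 dz -0.0174 wy 0.267
-136 dx 0.0394 dz -0.0256 wy 0.333
```

Emit:
arm_command:
  deltas:
    - {"dx":0.0097,"dy":0,"dz":-0.0015,"wx":0,"wy":0.067,"wz":0}
    - {"dx":0.0189,"dy":0,"dz":-0.0051,"wx":0,"wy":0.133,"wz":0}
    - {"dx":0.0271,"dy":0,"dz":-0.0104,"wx":0,"wy":0.2,"wz":0}
    - {"dx":0.0341,"dy":0,"dz":-0.0174,"wx":0,"wy":0.267,"wz":0}
    - {"dx":0.0394,"dy":0,"dz":-0.0256,"wx":0,"wy":0.333,"wz":0}

```text
clock: 8.1
tool_pos: [0.5382, -0.1513, 0.2838]
eef_rot: [-0.009, 0.707, -0.707, 0.014]
contact_force: [5.2, 0.5, 3.0]
opening: 0.137
```

```bash
python3 -c "
from h import *
pol()
crop('side','s9',225,150,355,275,6)
circ(-136,.047,-88,[-145,-154,-163,-172,-180],.047,[-91,-94,-97,-100,-103])"
```

```text
t 8.1 pos [ 0.5382 -0.1513  0.2838] jawyaw -88.1 F [5.2 0.5 3. ] open 12.1 q [ 0.19  0.78  0.    1.88 -0.01  0.48 -1.34]
phi -135.1 r 0.0453
-145 dx 0.0045 dz -0.0059 wy 0.067
-154 dx 0.008 dz -0.0123 wy 0.133
-163 dx 0.0105 dz -0.0193 wy 0.2
-172 dx 0.0118 dz -0.0265 wy 0.267
-180 dx 0.012 dz -0.0331 wy 0.333
```

View pics/s9.png

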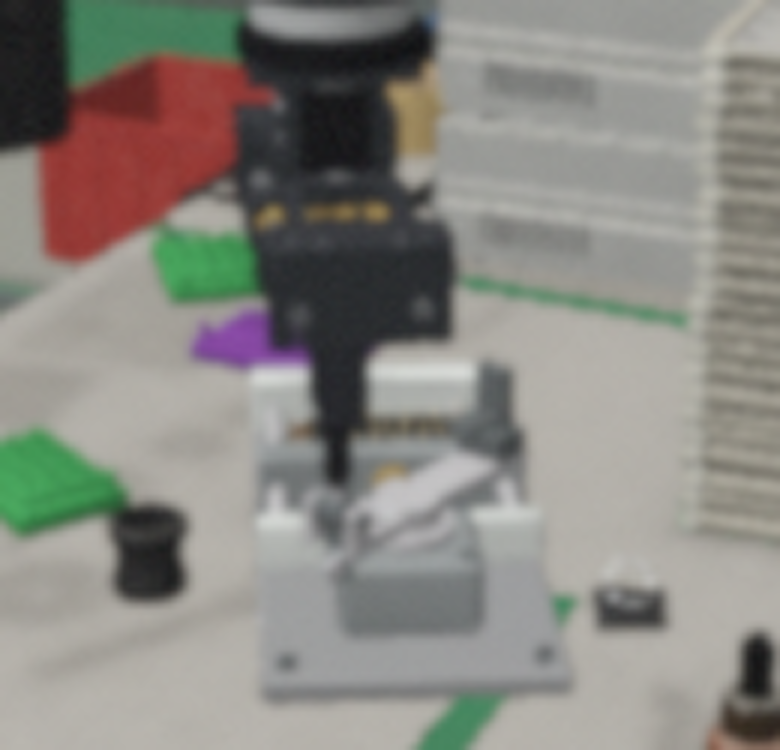

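Emit:
arm_command:
  deltas:
    - {"dx":0.0045,"dy":0,"dz":-0.0059,"wx":0,"wy":0.067,"wz":0}
    - {"dx":0.008,"dy":0,"dz":-0.0123,"wx":0,"wy":0.133,"wz":0}
    - {"dx":0.0105,"dy":0,"dz":-0.0193,"wx":0,"wy":0.2,"wz":0}
    - {"dx":0.0118,"dy":0,"dz":-0.0265,"wx":0,"wy":0.267,"wz":0}
    - {"dx":0.012,"dy":0,"dz":-0.0331,"wx":0,"wy":0.333,"wz":0}

```text
clock: 8.65
tool_pos: [0.5256, -0.1201, 0.2838]
eef_rot: [-0.083, -0.702, 0.703, 0.078]
contact_force: [6.2, -2.9, 2.7]
opening: 0.14
```

```bash
python3 -c "
from h import *
pol()
circ(-180,.047,-103,[-185,-190,-195,-200,-205],.047,[-105.5,-108,-110.5,-113,-115.5])"
```

```text
t 8.65 pos [ 0.5256 -0.1201  0.2838] jawyaw -103.1 F [ 6.2 -2.9  2.7] open 12.3 q [ 0.09  0.76  0.07  1.94 -0.12  0.43 -1.54]
phi -179.0 r 0.0448
-185 dx 0.0007 dz -0.004 wy 0.056
-190 dx 0.0011 dz -0.0081 wy 0.111
-195 dx 0.0012 dz -0.0122 wy 0.167
-200 dx 0.0009 dz -0.0163 wy 0.222
-205 dx 0.0002 dz -0.0203 wy 0.278
```

Emit:
arm_command:
  deltas:
    - {"dx":0.0007,"dy":0,"dz":-0.004,"wx":0,"wy":0.056,"wz":0}
    - {"dx":0.0011,"dy":0,"dz":-0.0081,"wx":0,"wy":0.111,"wz":0}
    - {"dx":0.0012,"dy":0,"dz":-0.0122,"wx":0,"wy":0.167,"wz":0}
    - {"dx":0.0009,"dy":0,"dz":-0.0163,"wx":0,"wy":0.222,"wz":0}
    - {"dx":0.0002,"dy":0,"dz":-0.0203,"wx":0,"wy":0.278,"wz":0}

```text
clock: 9.15
tool_pos: [0.5295, -0.1015, 0.2838]
eef_rot: [-0.159, -0.689, 0.69, 0.155]
contact_force: [4.1, -4.8, 4.1]
opening: 0.142
```

```bash
python3 -c "
from h import *
pol()
crop('side','s10',225,150,355,275,6)
crop('top','t10',230,150,370,270,5)"
```

```text
t 9.15 pos [ 0.5295 -0.1015  0.2838] jawyaw -115.7 F [ 4.1 -4.8  4.1] open 12.5 q [ 0.02  0.77  0.14  1.94 -0.22  0.44 -1.7 ]
phi 156.4 r 0.0445
```

View pics/s10.png

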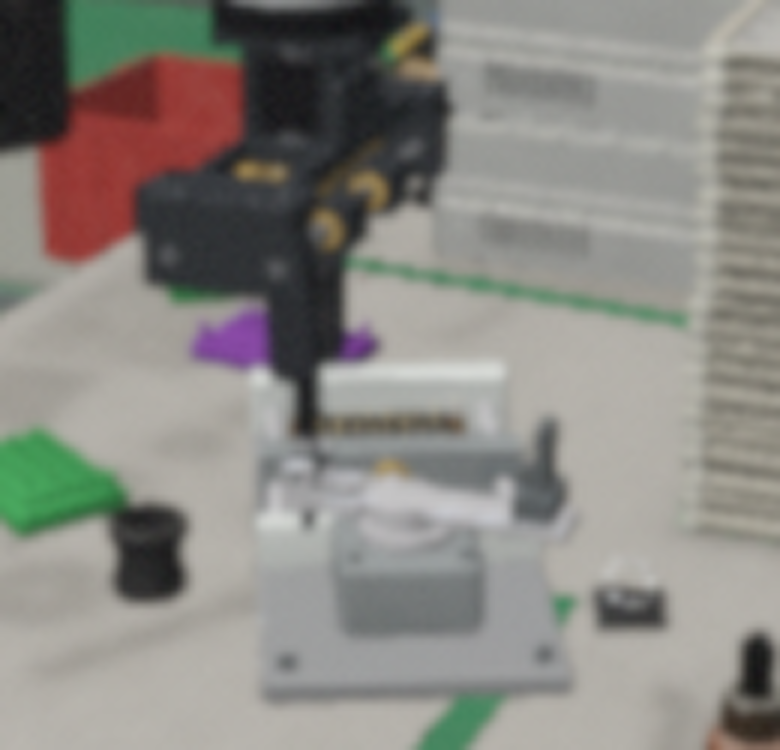

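View pics/t10.png

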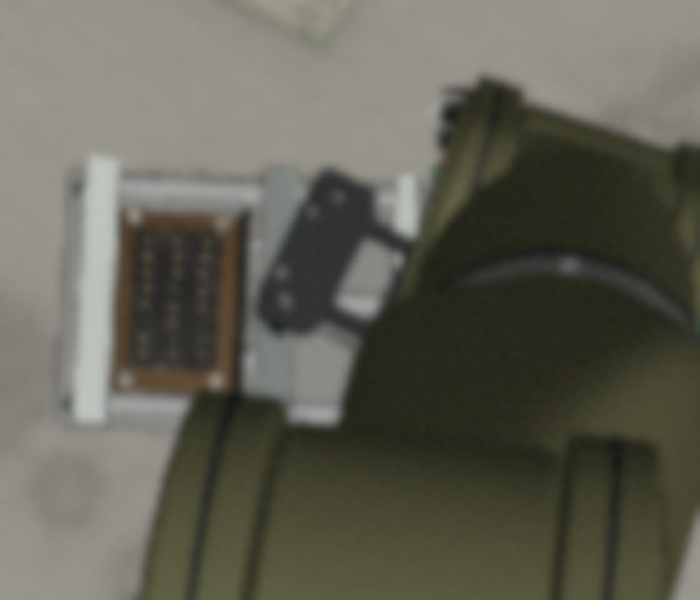

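Emit:
arm_command:
  deltas:
    - {"dx":-0.0085,"dy":0.0006,"dz":0,"wx":0,"wy":0,"wz":0}
    - {"dx":-0.0163,"dy":0.0023,"dz":0,"wx":0,"wy":0,"wz":0}
    - {"dx":-0.0233,"dy":0.0052,"dz":0,"wx":0,"wy":0,"wz":0}
    - {"dx":-0.0297,"dy":0.0092,"dz":0,"wx":0,"wy":0,"wz":0}
    - {"dx":-0.0354,"dy":0.0141,"dz":0,"wx":0,"wy":0,"wz":0}

```text
clock: 9.75
tool_pos: [0.5604, -0.1152, 0.2693]
eef_rot: [0.156, 0.69, -0.69, -0.155]
contact_force: [1.7, -0.6, 5.1]
opening: 0.137
```

```bash
python3 -c "
from h import *
to(arm(155,-.003,.235))
crop('side','s11',225,150,355,275,6)"
```

```text
t 9.75 pos [ 0.5604 -0.1152  0.2693] jawyaw -115.5 F [ 1.7 -0.6  5.1] open 12.1 q [ 0.04  0.82  0.13  1.85 -0.21  0.49 -1.69]
target [ 0.573  -0.1206  0.235 ] dx dy dz (m) [-0.0136  0.0343 -0.0006] wy 0
```

View pics/s11.png

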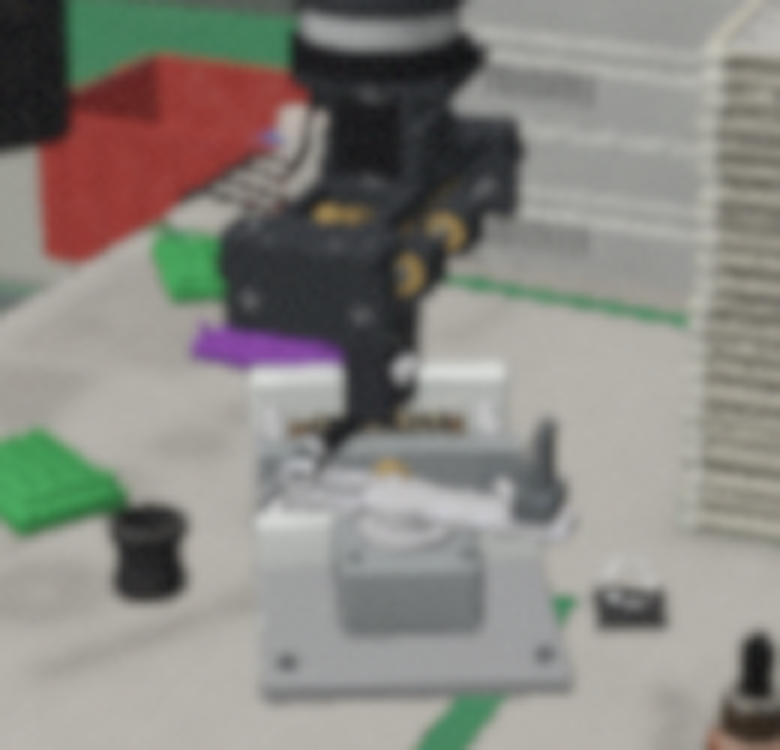

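Emit:
arm_command:
  deltas:
    - {"dx":-0.005,"dy":0.006,"dz":0,"wx":0,"wy":0,"wz":0}
    - {"dx":-0.009,"dy":0.0125,"dz":0,"wx":0,"wy":0,"wz":0}
    - {"dx":-0.012,"dy":0.0195,"dz":0,"wx":0,"wy":0,"wz":0}
    - {"dx":-0.0137,"dy":0.027,"dz":0,"wx":0,"wy":0,"wz":0}
    - {"dx":-0.014,"dy":0.034,"dz":0,"wx":0,"wy":0,"wz":0}

```text
clock: 10.3
tool_pos: [0.5731, -0.1211, 0.2343]
eef_rot: [0.157, 0.69, -0.69, -0.155]
contact_force: [4.3, -0.1, 2.6]
opening: 0.136
```

```bash
python3 -c "
from h import *
to(arm(155,-.003,.235))
crop('side','s12',225,150,355,275,6)"
```

```text
t 10.3 pos [ 0.5731 -0.1211  0.2343] jawyaw -115.5 F [ 4.3 -0.1  2.6] open 12.0 q [ 0.06  0.89  0.12  1.82 -0.22  0.45 -1.68]
target [ 0.573  -0.1206  0.235 ] dx dy dz (m) [ 0.0003 -0.0007 -0.0004] wy 0
```

View pics/s12.png

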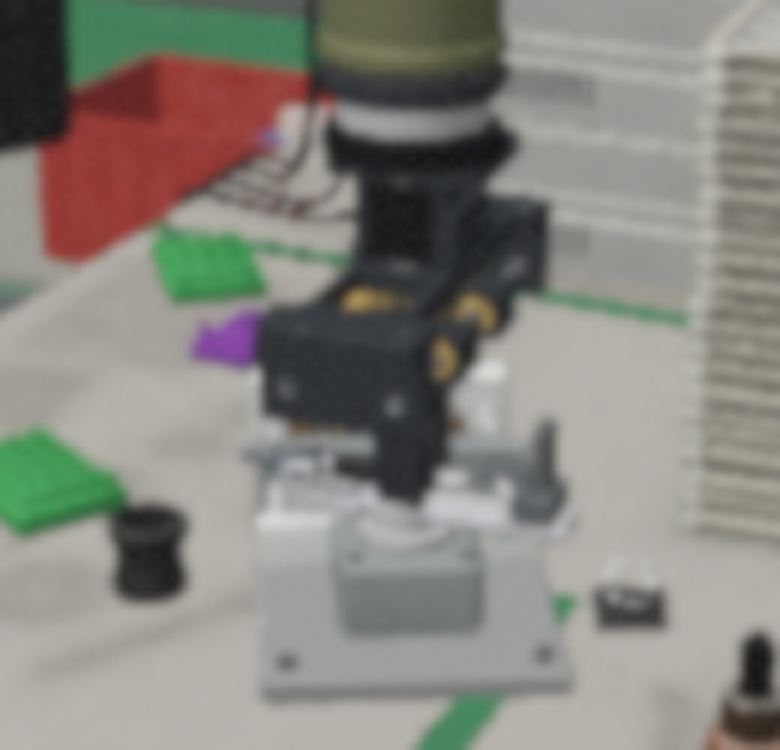

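Emit:
arm_command:
  deltas:
    - {"dx":0,"dy":0,"dz":0,"wx":0,"wy":0,"wz":0}
    - {"dx":0,"dy":0,"dz":0,"wx":0,"wy":0,"wz":0}
    - {"dx":0,"dy":-0.01,"dz":0,"wx":0,"wy":0,"wz":0}
    - {"dx":0,"dy":-0.035,"dz":0,"wx":0,"wy":0,"wz":0}
    - {"dx":-0.009,"dy":-0.035,"dz":0,"wx":0,"wy":0,"wz":0}
  claw: -0.4

```text
clock: 10.85
tool_pos: [0.5804, -0.1249, 0.2726]
eef_rot: [0.157, 0.69, -0.69, -0.155]
contact_force: [1.3, 0.1, 0.6]
opening: 0.298
```

```bash
python3 -c "
from h import *
to(arm(155,-.012,.2475))
crop('side','s13',225,150,355,275,6)"
```

```text
t 10.85 pos [ 0.5804 -0.1249  0.2726] jawyaw -115.5 F [1.3 0.1 0.6] open 26.2 q [ 0.05  0.83  0.14  1.78 -0.2   0.54 -1.69]
target [ 0.5812 -0.1244  0.2475] dx dy dz (m) [-0.0005  0.0251 -0.0008] wy 0
```

View pics/s13.png

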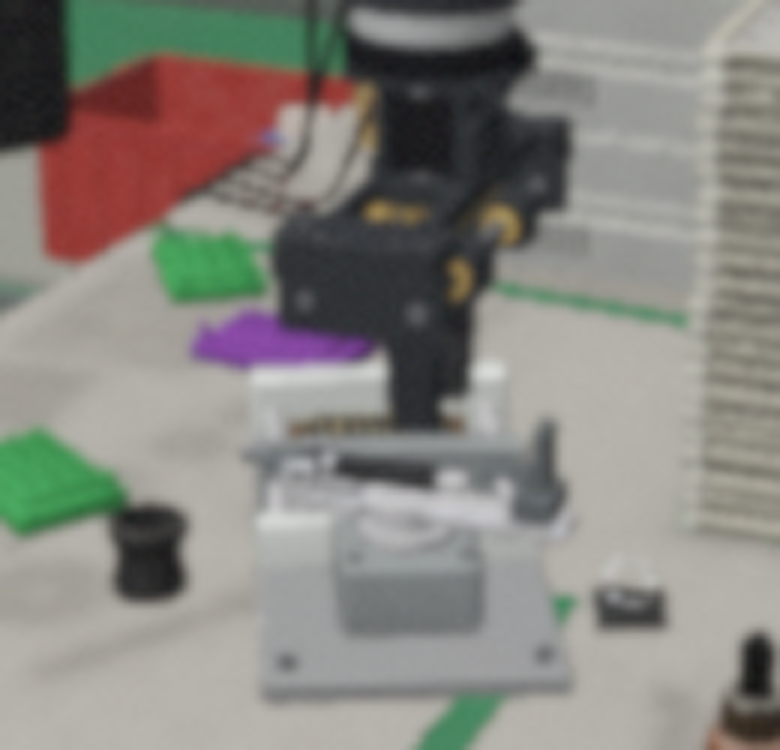

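Emit:
arm_command:
  deltas:
    - {"dx":0,"dy":0,"dz":0,"wx":0,"wy":0,"wz":0}
    - {"dx":0,"dy":0,"dz":0,"wx":0,"wy":0,"wz":0}
    - {"dx":0,"dy":0.01,"dz":0,"wx":0,"wy":0,"wz":0}
    - {"dx":0,"dy":0.018,"dz":0,"wx":0,"wy":0,"wz":0}
    - {"dx":0,"dy":0.022,"dz":0,"wx":0,"wy":0,"wz":0}
  claw: -1

```text
clock: 11.4
tool_pos: [0.58, -0.1247, 0.2464]
eef_rot: [-0.155, -0.69, 0.69, 0.157]
contact_force: [-1.4, 1.4, 10.1]
opening: 0.007
```

```bash
python3 -c "
from h import *
to(arm(155,-.012,.2475))"
```

```text
t 11.4 pos [ 0.58   -0.1247  0.2464] jawyaw -115.5 F [-1.4  1.4 10.1] open 0.6 q [ 0.06  0.88  0.13  1.79 -0.21  0.49 -1.68]
target [ 0.5812 -0.1244  0.2475] dx dy dz (m) [-0.0009 -0.0011 -0.0009] wy 0
```

Emit:
arm_command:
  deltas:
    - {"dx":0,"dy":-0.025,"dz":0,"wx":0,"wy":0,"wz":0}
    - {"dx":0,"dy":-0.05,"dz":0,"wx":0,"wy":0,"wz":0}
    - {"dx":-0.024,"dy":-0.05,"dz":0,"wx":0,"wy":0,"wz":0}
    - {"dx":-0.048,"dy":-0.05,"dz":0,"wx":0,"wy":0,"wz":0}
    - {"dx":-0.048,"dy":-0.05,"dz":0,"wx":0,"wy":0,"wz":0}
  claw: -0.05

```text
clock: 11.9
tool_pos: [0.6258, -0.1469, 0.2977]
eef_rot: [-0.158, -0.689, 0.69, 0.155]
contact_force: [-0.7, -0.4, -0.5]
opening: 0.435
```

```bash
python3 -c "
from h import *
to(arm(155.5,-.060,.258))
crop('side','s14',225,150,355,275,6)"
```

```text
t 11.9 pos [ 0.6258 -0.1469  0.2977] jawyaw -115.5 F [-0.7 -0.4 -0.5] open 38.3 q [ 0.07  0.85  0.16  1.61 -0.19  0.69 -1.69]
target [ 0.6249 -0.1442  0.258 ] dx dy dz (m) [ 0.0021  0.0397 -0.0021] wy 0
```

View pics/s14.png

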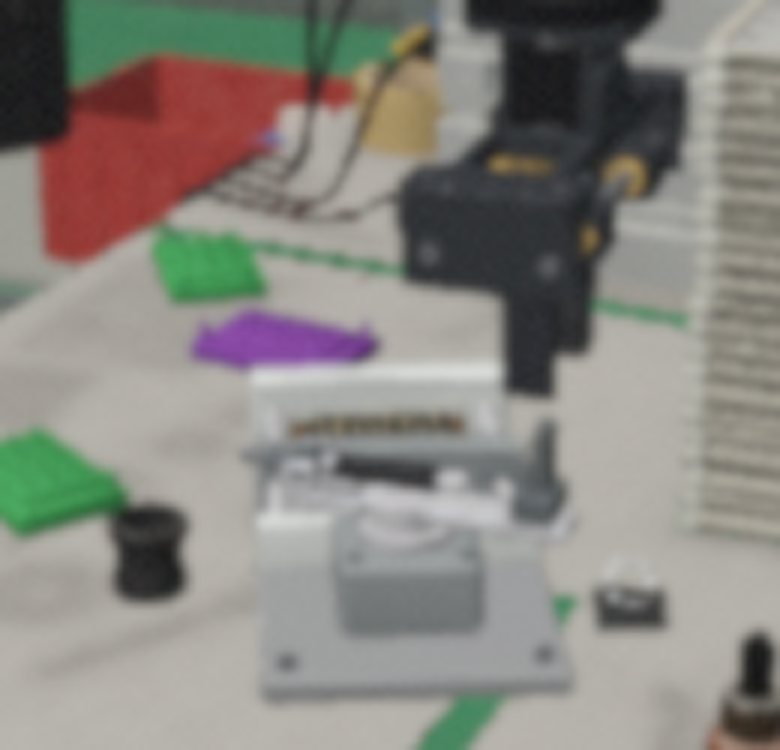

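```bash
python3 -c "
from h import *
p=ray('side',225+546/6-.4,150+424/6-.4,.108);print(p,np.linalg.norm(p[:2]-AX),np.degrees(np.arctan2(*(AX-p[:2])[::-1])))
to([p[0],p[1],.258])"
```

```text
[ 0.62660326 -0.14477042  0.108     ] 0.06179643639933529 155.6589941773808
t 11.95 pos [ 0.6242 -0.1461  0.2972] jawyaw -115.5 F [-0.7  0.8  0.2] open 40.9 q [ 0.07  0.85  0.16  1.62 -0.19  0.69 -1.69]
target [ 0.6266 -0.1448  0.258 ] dx dy dz (m) [-0.0016  0.0392 -0.0022] wy 0
```

Fin measured at (0.626, -0.145), radius 0.061, agreeing with 0.060. Descend and grip.

Emit:
arm_command:
  deltas:
    - {"dx":0,"dy":0.015,"dz":-0.0015,"wx":0,"wy":0,"wz":0}
    - {"dx":0,"dy":0.03,"dz":-0.0015,"wx":0,"wy":0,"wz":0}
    - {"dx":0,"dy":0.039,"dz":-0.0015,"wx":0,"wy":0,"wz":0}
    - {"dx":0,"dy":0.039,"dz":-0.0015,"wx":0,"wy":0,"wz":0}
    - {"dx":0,"dy":0.039,"dz":-0.0015,"wx":0,"wy":0,"wz":0}

```text
clock: 12.45
tool_pos: [0.6243, -0.1442, 0.2583]
eef_rot: [-0.156, -0.69, 0.69, 0.156]
contact_force: [0.0, -0.1, 0.9]
opening: 0.479
```

Emit:
arm_command:
  deltas:
    - {"dx":0,"dy":0,"dz":0,"wx":0,"wy":0,"wz":0}
    - {"dx":0,"dy":0,"dz":0,"wx":0,"wy":0,"wz":0}
    - {"dx":0,"dy":0,"dz":0,"wx":0,"wy":0,"wz":0}
    - {"dx":0,"dy":0,"dz":0,"wx":0,"wy":0,"wz":0}
    - {"dx":0,"dy":0,"dz":0,"wx":0,"wy":0,"wz":0}
  claw: -1
  grip_force: 15

```text
clock: 12.95
tool_pos: [0.6247, -0.1443, 0.2593]
eef_rot: [-0.156, -0.69, 0.69, 0.156]
contact_force: [-0.2, 0.6, 2.0]
opening: 0.201
```

```bash
python3 -c "
from h import *
pol()"
```

```text
t 12.95 pos [ 0.6247 -0.1443  0.2593] jawyaw -115.5 F [-0.2  0.6  2. ] open 17.7 q [ 0.08  0.9   0.15  1.63 -0.2   0.62 -1.68]
phi -24.7 r 0.0599
```

Gripped centrally. Slide inward (tool +x).

Emit:
arm_command:
  deltas:
    - {"dx":0.004,"dy":0,"dz":0,"wx":0,"wy":0,"wz":0}
    - {"dx":0.008,"dy":0,"dz":0,"wx":0,"wy":0,"wz":0}
    - {"dx":0.012,"dy":0,"dz":0,"wx":0,"wy":0,"wz":0}
    - {"dx":0.016,"dy":0,"dz":0,"wx":0,"wy":0,"wz":0}
    - {"dx":0.018,"dy":0,"dz":0,"wx":0,"wy":0,"wz":0}

```text
clock: 13.45
tool_pos: [0.6091, -0.1371, 0.2593]
eef_rot: [-0.158, -0.689, 0.69, 0.154]
contact_force: [6.5, -3.4, -2.0]
opening: 0.2
```

```bash
python3 -c "
from h import *
pol()
crop('side','s15',225,150,355,275,6)"
```

```text
t 13.45 pos [ 0.6091 -0.1371  0.2593] jawyaw -115.5 F [ 6.5 -3.4 -2. ] open 17.6 q [ 0.07  0.88  0.14  1.69 -0.2   0.58 -1.69]
phi -24.6 r 0.0427
```

View pics/s15.png

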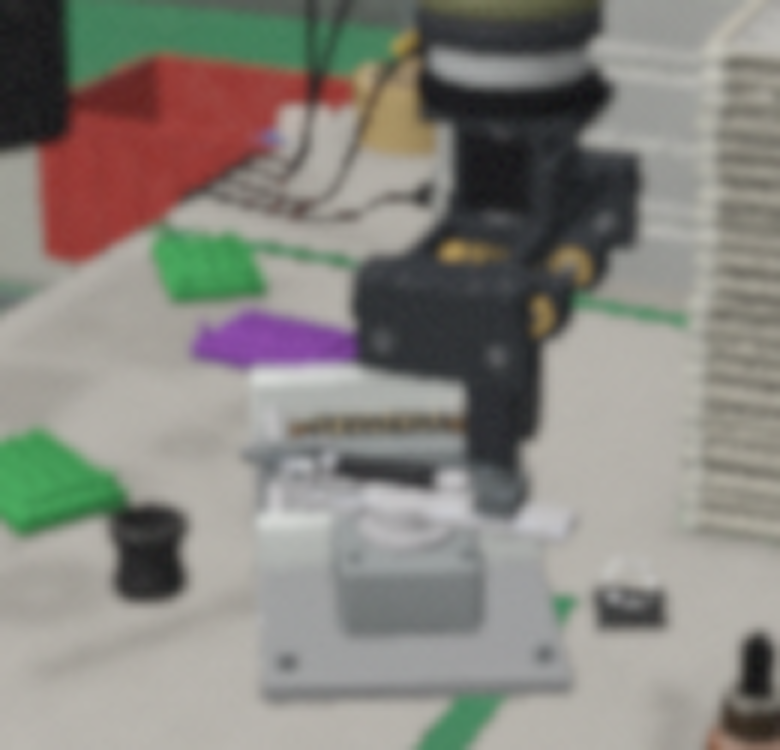

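Emit:
arm_command:
  deltas:
    - {"dx":-0.001,"dy":0,"dz":0,"wx":0,"wy":0,"wz":0}
    - {"dx":-0.001,"dy":0,"dz":0,"wx":0,"wy":0,"wz":0}
    - {"dx":-0.001,"dy":-0.01,"dz":0,"wx":0,"wy":0,"wz":0}
    - {"dx":-0.001,"dy":-0.05,"dz":0,"wx":0,"wy":0,"wz":0}
    - {"dx":-0.001,"dy":-0.1,"dz":0,"wx":0,"wy":0,"wz":0}
  claw: 0

```text
clock: 14.0
tool_pos: [0.608, -0.1363, 0.3583]
eef_rot: [0.154, 0.69, -0.69, -0.158]
contact_force: [2.1, -0.0, 0.7]
opening: 0.499
```

Emit:
arm_command:
  deltas:
    - {"dx":-0.05,"dy":-0.02,"dz":0,"wx":0,"wy":0,"wz":0}
    - {"dx":-0.1,"dy":-0.04,"dz":0,"wx":0,"wy":0,"wz":0}
    - {"dx":-0.13,"dy":-0.05,"dz":0.03,"wx":0,"wy":0,"wz":0}
    - {"dx":-0.13,"dy":-0.05,"dz":0.08,"wx":0,"wy":0,"wz":0}
    - {"dx":-0.13,"dy":-0.05,"dz":0.12,"wx":0,"wy":0,"wz":0}

```text
clock: 14.5
tool_pos: [0.6741, -0.3037, 0.4093]
eef_rot: [-0.156, -0.689, 0.69, 0.156]
contact_force: [-1.3, -0.2, 0.1]
opening: 0.499
```

```bash
python3 -c "
from h import *
pol()
crop('side','s16',225,150,355,275,6)
crop('top','t16',230,150,370,270,5)"
```

```text
t 14.5 pos [ 0.6741 -0.3037  0.4093] jawyaw -115.5 F [-1.3 -0.2  0.1] open 43.9 q [ 0.28  0.87  0.19  1.16 -0.16  1.13 -1.54]
phi -60.6 r 0.2116
```

View pics/s16.png

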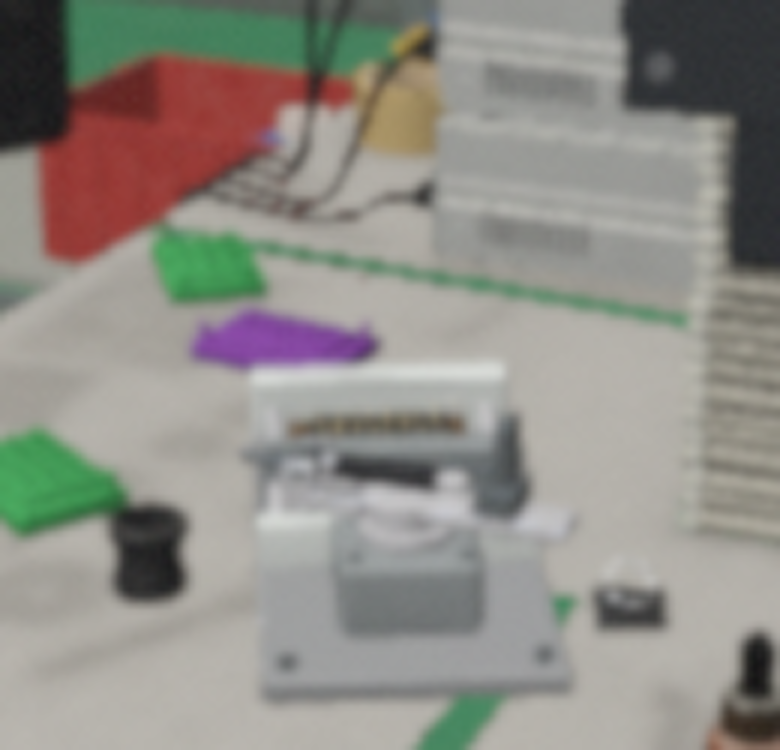

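View pics/t16.png

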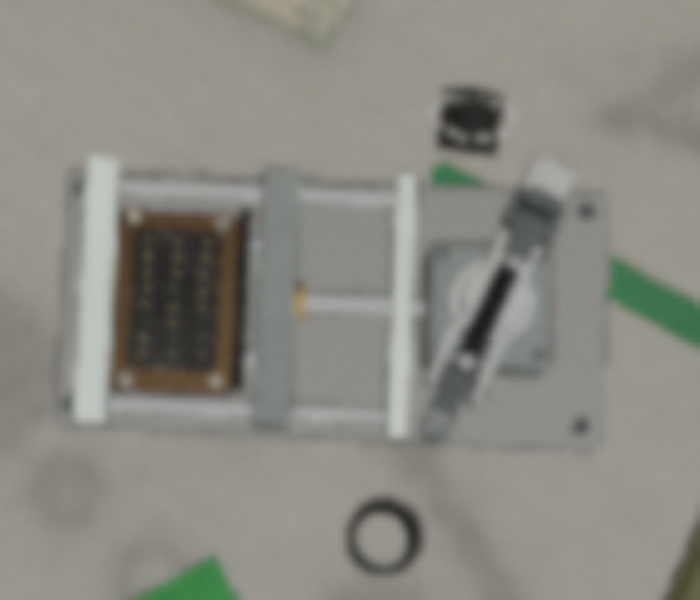

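Run:
```python
from h import *
p=ray('side',225+511/6-.4,150+420/6-.4,.108);print("fin",p,np.linalg.norm(p[:2]-AX))
z=lambda x,y,h:ray('top',230+x/5-.4,150+y/5-.4,h)
h_=z(437,430,.075);t=z(556,168,.066);d=h_-t;print("phi",np.degrees(np.arctan2(d[1],d[0])),h_,t)
a=cv2.imread("pics/t1.png");b=cv2.imread("pics/t16.png")
for n,i in(("before",a),("after",b)):print(n,i[300:350,225:335:3].mean((0,2)).round(0).astype(int))
```

```text
fin [ 0.61280055 -0.13933219  0.108     ] 0.04698494547101709
phi 155.7405690021136 [ 0.50512258 -0.09025984  0.075     ] [ 0.63283015 -0.1478132   0.066     ]
before [ 70  76  80  90 103 119 132 138 142 142 142 139 133 115  94  73  69  87
 110 127 132 129 122 122 126 130 133 133 133 132 133 133 132 132 132 134
 137]
after [ 73  71  66  56  50  54  70  90 109 118 119 119 123 126 128 129 129 128
 128 129 128 129 130 131 133 135 137 140 142 142 143 143 143 143 143 143
 143]
```

```bash
python3 - <<'E'
from h import *
im=r.snapshot("top")[:,:,::-1].copy();cv2.imwrite("pics/top17.png",im)
a=cv2.imread("pics/top0.png").astype(float).mean(2);b=im.astype(float).mean(2)
def show(i,v0,v1,u0,u1):print(i[v0:v1,u0:u1].mean(0).round(0).astype(int))
for v in(200,226): # rows between
    print("row",v);
    for i in(a,b):show(i,v,v+4,245,305)
E
python3 - <<'E'
import cv2,numpy as np
a=cv2.imread("pics/top0.png")[178:248,238:312];b=cv2.imread("pics/top17.png")[178:248,238:312]
cv2.imwrite("pics/cmp.png",cv2.resize(np.hstack([a,b]),None,fx=5.4,fy=7,interpolation=cv2.INTER_CUBIC))
E
```

```text
row 200
[128 146 166 175 177 176 170 154 121  86  64  54  47  40  45  52  45  38
  36  37  43  50  46  41  41  44  51  51  46  43  49  59  69  91 113 122
 122 117  99  67  65  96 113 112 113 116 118 118 118 116 114 112 118 122
 123 124 123 124 123 124]
[142 161 182 191 192 191 185 164 119  76  62  52  46  53  61  53  44  42
  42  51  58  53  47  46  50  57  60  52  52  59  66  62  50  48  84 120
 131 128 128 130 131 131 131 128 126 132 136 137 137 137 137 137 137 137
 137 137 137 137 137 137]
row 226
[162 175 178 178 175 162 134 112 100  98 107 108  98  90  88  88  88  84
  83  83  82  81  79  79  80  82  83  90 102 103  93  93 108 120 124 124
 120 106  86  87 105 110 103 107 113 115 116 115 115 113 112 118 124 125
 125 125 125 126 125 126]
[177 190 193 193 190 177 145 114 108 117 121 113 104 100  96  95  94  94
  93  90  89  90  91  90  91  92  98 109 113 102  91  86  88 105 122 122
 123 126 128 128 128 129 127 125 133 137 138 137 138 138 138 138 138 139
 139 139 139 139 139 139]
```

View pics/cmp.png

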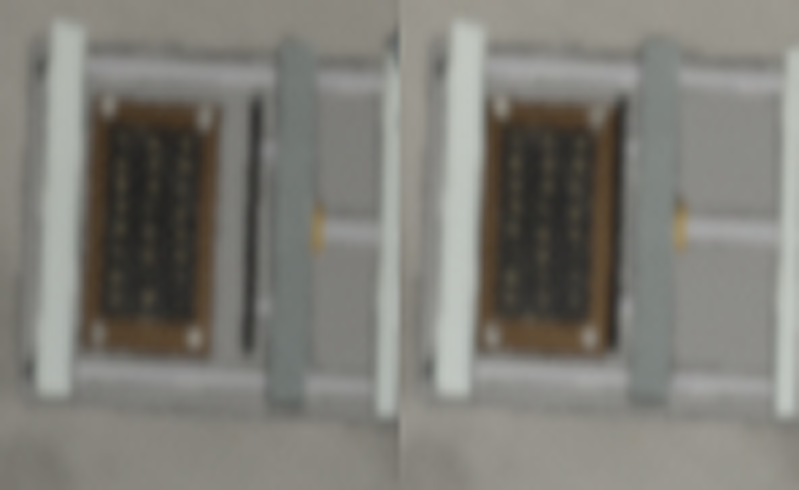

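Run:
```python
from h import *
# rectify to fixture plane z=.035: fixture frame, 0.5mm/px
yaw=np.radians(-1.9); ex=np.array([np.cos(yaw),np.sin(yaw),0]);ey=np.array([-np.sin(yaw),np.cos(yaw),0])
def rect(im,z):
    ys=np.arange(60,200,.5)/1e3;xs=np.arange(-45,45.1,.5)/1e3
    O=np.array([*AX,z]);U=np.zeros((len(xs),len(ys),2),np.float32)
    for i,x in enumerate(xs):
        for j,y in enumerate(ys):U[i,j]=proj("top",O+x*ex+y*ey)
    return cv2.remap(im,U[...,0],U[...,1],cv2.INTER_CUBIC),xs,ys
a=cv2.imread("pics/top0.png").astype(np.float32)
b=np.mean([r.snapshot("top")[:,:,::-1].astype(np.float32) for _ in range(8)],0)
for n,im in(("before",a),("after",b)):
    R,xs,ys=rect(im,.035)
    cv2.imwrite(f"pics/rect_{n}.png",cv2.resize(R,None,fx=2.5,fy=2.5))
    for lo,hi in((-38,-24),(-10,10),(22,36)):
        m=(xs*1e3>lo)&(xs*1e3<hi);p=R[m].mean((0,2))
        print(n,lo,[(int(y*1e3),int(v)) for y,v in zip(ys[::2],p[::2]) if (70<y*1e3<140)])
```

```text
before -38 [(71, 125), (72, 125), (73, 124), (74, 123), (75, 122), (76, 119), (77, 116), (78, 114), (79, 112), (80, 113), (81, 114), (82, 114), (83, 115), (84, 115), (85, 115), (86, 115), (87, 115), (88, 115), (89, 115), (90, 115), (91, 114), (92, 113), (93, 112), (94, 112), (95, 113), (96, 116), (97, 119), (98, 121), (99, 123), (100, 119), (101, 112), (102, 103), (103, 87), (104, 72), (105, 62), (106, 60), (107, 68), (108, 81), (109, 95), (110, 109), (111, 116), (112, 120), (113, 124), (114, 124), (115, 124), (116, 124), (117, 123), (118, 122), (119, 119), (120, 112), (121, 105), (122, 95), (123, 86), (124, 80), (125, 74), (126, 71), (127, 68), (128, 64), (129, 61), (130, 57), (131, 53), (132, 49), (133, 47), (134, 45), (135, 44), (136, 45), (137, 45), (138, 44), (139, 44)]
before -10 [(71, 129), (72, 127), (73, 123), (74, 120), (75, 116), (76, 114), (77, 113), (78, 113), (79, 115), (80, 116), (81, 117), (82, 117), (83, 116), (84, 116), (85, 116), (86, 116), (87, 116), (88, 116), (89, 116), (90, 116), (91, 117), (92, 115), (93, 113), (94, 110), (95, 106), (96, 104), (97, 104), (98, 
[... 3036 characters left out ...]
), (89, 137), (90, 137), (91, 136), (92, 135), (93, 133), (94, 130), (95, 128), (96, 128), (97, 128), (98, 129), (99, 130), (100, 130), (101, 130), (102, 130), (103, 130), (104, 130), (105, 130), (106, 130), (107, 130), (108, 129), (109, 127), (110, 126), (111, 125), (112, 124), (113, 125), (114, 128), (115, 128), (116, 125), (117, 117), (118, 103), (119, 89), (120, 72), (121, 58), (122, 49), (123, 45), (124, 49), (125, 54), (126, 60), (127, 65), (128, 71), (129, 74), (130, 77), (131, 79), (132, 78), (133, 75), (134, 72), (135, 68), (136, 65), (137, 62), (138, 60), (139, 60)][ WARN:0@7.173] global loadsave.cpp:1063 imwrite_ Unsupported depth image for selected encoder is fallbacked to CV_8U.
```

Run:
```python
from h import *
yaw=np.radians(-1.9); ex=np.array([np.cos(yaw),np.sin(yaw),0]);ey=np.array([-np.sin(yaw),np.cos(yaw),0])
a=cv2.imread("pics/top0.png").astype(np.float32)
b=np.mean([r.snapshot("top")[:,:,::-1].astype(np.float32) for _ in range(4)],0)
def rect(im,z):
    ys=np.arange(60,215,.25)/1e3;xs=np.arange(-45,45.1,.5)/1e3
    O=np.array([*AX,z]);U=np.zeros((len(xs),len(ys),2),np.float32)
    for i,x in enumerate(xs):
        for j,y in enumerate(ys):U[i,j]=proj("top",O+x*ex+y*ey)
    return cv2.remap(im,U[...,0],U[...,1],cv2.INTER_CUBIC),xs,ys
S=[]
for n,im in(("before",a),("after",b)):
    R,xs,ys=rect(im,.034);m=(abs(xs)<.038)
    p=R[m].mean(0);print(n);k=(ys>.172)&(ys<.215)
    print([(int(y*1e3),*map(int,v)) for y,v in zip(ys[k][::4],p[k][::4])])
    S.append(R)
cv2.imwrite("pics/rect.png",np.clip(cv2.resize(np.vstack(S),None,fx=1.25,fy=1.6),0,255).astype(np.uint8))
```

```text
before
[(172, 41, 51, 59), (173, 42, 54, 65), (174, 42, 56, 69), (175, 42, 58, 73), (176, 43, 60, 75), (177, 46, 63, 77), (178, 54, 68, 81), (179, 63, 75, 85), (180, 75, 84, 91), (181, 89, 96, 101), (182, 104, 110, 111), (183, 119, 125, 124), (184, 134, 140, 137), (185, 147, 153, 149), (186, 159, 164, 160), (187, 166, 171, 167), (188, 170, 176, 171), (189, 173, 178, 173), (190, 174, 179, 174), (191, 174, 180, 175), (192, 174, 181, 175), (193, 174, 181, 175), (194, 174, 180, 175), (195, 173, 179, 174), (196, 170, 177, 171), (197, 166, 173, 168), (198, 160, 166, 162), (199, 151, 157, 153), (200, 141, 147, 144), (201, 132, 137, 135), (202, 125, 130, 129), (203, 121, 125, 125), (204, 119, 122, 122), (205, 117, 120, 121), (206, 115, 119, 119), (207, 113, 117, 118), (208, 111, 116, 117), (209, 112, 118, 119), (210, 114, 121, 123), (211, 117, 124, 126), (212, 120, 127, 129), (213, 121, 129, 131), (214, 122, 130, 132)]
after
[(172, 47, 54, 58), (173, 47, 55, 61), (174, 47, 57, 66), (175, 48, 61, 72), (176, 48, 64, 77), (177, 48, 66, 82), (178, 49, 68, 85), (179, 52, 70, 87), (180, 58, 75, 89), (181, 73, 87, 98), (182, 94, 104, 110), (183, 118, 126, 127), (184, 140, 147, 145), (185, 159, 165, 161), (186, 173, 179, 174), (187, 182, 187, 182), (188, 186, 192, 187), (189, 189, 195, 189), (190, 190, 196, 190), (191, 191, 197, 191), (192, 191, 197, 191), (193, 191, 197, 191), (194, 190, 197, 191), (195, 189, 196, 190), (196, 187, 193, 188), (197, 183, 189, 184), (198, 176, 183, 178), (199, 167, 173, 169), (200, 156, 162, 159), (201, 147, 152, 150), (202, 140, 145, 144), (203, 136, 140, 140), (204, 133, 137, 137), (205, 131, 135, 135), (206, 129, 133, 133), (207, 126, 131, 132), (208, 125, 130, 132), (209, 126, 132, 133), (210, 128, 135, 137), (211, 131, 139, 141), (212, 134, 142, 144), (213, 136, 144, 146), (214, 137, 145, 147)]
```

View pics/rect.png

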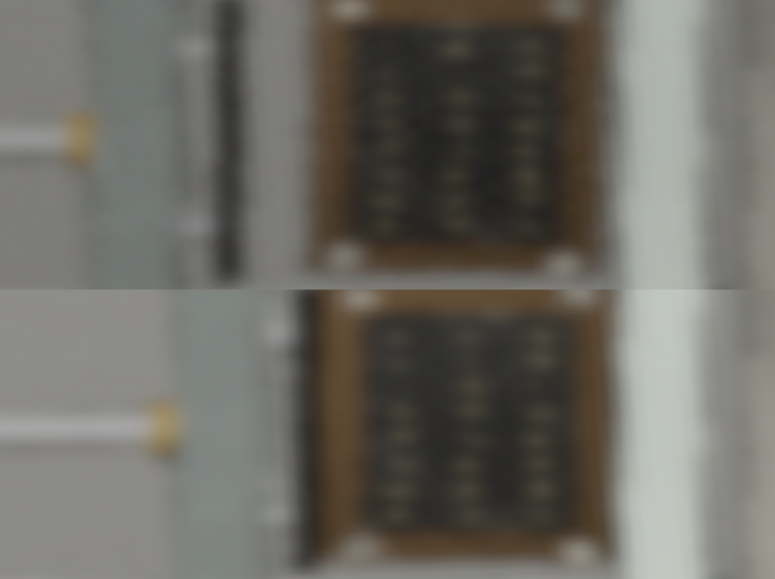

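Rectified profiles show jaw travel of about 16.5 mm, but the pad moved almost as far, so compression may be under 1.2 mm. The contact seems later than assumed. There's time, so I'll unlatch, raise the handle, crank further, and re-secure it.

Emit:
arm_command:
  deltas:
    - {"dx":0.0,"dy":0,"dz":-0.04,"wx":0,"wy":0,"wz":0}
    - {"dx":0.02,"dy":0.01,"dz":-0.08,"wx":0,"wy":0,"wz":0}
    - {"dx":0.05,"dy":0.02,"dz":-0.12,"wx":0,"wy":0,"wz":0}
    - {"dx":0.09,"dy":0.04,"dz":-0.12,"wx":0,"wy":0,"wz":0}
    - {"dx":0.129,"dy":0.06,"dz":-0.12,"wx":0,"wy":0,"wz":0}
  claw: 0

```text
clock: 15.75
tool_pos: [0.6095, -0.1346, 0.3485]
eef_rot: [0.155, 0.69, -0.69, -0.154]
contact_force: [-0.6, -1.2, -0.4]
opening: 0.501
```

```bash
python3 -c "
from h import *
to(arm(155.7,-.044,.258),-115)"
```

```text
t 15.75 pos [ 0.6095 -0.1346  0.3485] jawyaw -115.3 F [-0.6 -1.2 -0.4] open 44.1 q [ 0.04  0.76  0.18  1.64 -0.18  0.76 -1.7 ]
target [ 0.6104 -0.1374  0.258 ] dx dy dz (m) [-0.0019  0.0905  0.0023] wy -0.006
```

Emit:
arm_command:
  deltas:
    - {"dx":-0.001,"dy":0.04,"dz":0.001,"wx":0,"wy":0,"wz":0}
    - {"dx":-0.001,"dy":0.07,"dz":0.001,"wx":0,"wy":0,"wz":0}
    - {"dx":-0.001,"dy":0.09,"dz":0.001,"wx":0,"wy":0,"wz":0}
    - {"dx":-0.001,"dy":0.09,"dz":0.001,"wx":0,"wy":0,"wz":0}
    - {"dx":-0.001,"dy":0.09,"dz":0.001,"wx":0,"wy":0,"wz":0}

```text
clock: 16.25
tool_pos: [0.6109, -0.1388, 0.2592]
eef_rot: [-0.156, -0.69, 0.69, 0.156]
contact_force: [-0.2, -0.4, 0.1]
opening: 0.5
```

Emit:
arm_command:
  deltas:
    - {"dx":0,"dy":0,"dz":0,"wx":0,"wy":0,"wz":0}
    - {"dx":0,"dy":0,"dz":0,"wx":0,"wy":0,"wz":0}
    - {"dx":0,"dy":0,"dz":0,"wx":0,"wy":0,"wz":0}
    - {"dx":0,"dy":0,"dz":0,"wx":0,"wy":0,"wz":0}
    - {"dx":0,"dy":0,"dz":0,"wx":0,"wy":0,"wz":0}
  claw: -1

```text
clock: 16.75
tool_pos: [0.611, -0.1386, 0.2597]
eef_rot: [0.157, 0.69, -0.69, -0.155]
contact_force: [0.7, 1.2, 4.8]
opening: 0.2
```

```bash
python3 -c "
from h import *
pol()"
```

```text
t 16.75 pos [ 0.611  -0.1386  0.2597] jawyaw -115.5 F [0.7 1.2 4.8] open 17.6 q [ 0.07  0.89  0.15  1.68 -0.2   0.59 -1.68]
phi -25.4 r 0.045
```

Gripped (17.6 mm). Slide outward (tool −x).

Emit:
arm_command:
  deltas:
    - {"dx":-0.004,"dy":0,"dz":0,"wx":0,"wy":0,"wz":0}
    - {"dx":-0.008,"dy":0,"dz":0,"wx":0,"wy":0,"wz":0}
    - {"dx":-0.012,"dy":0,"dz":0,"wx":0,"wy":0,"wz":0}
    - {"dx":-0.016,"dy":0,"dz":0,"wx":0,"wy":0,"wz":0}
    - {"dx":-0.018,"dy":0,"dz":0,"wx":0,"wy":0,"wz":0}

```text
clock: 17.25
tool_pos: [0.6265, -0.1459, 0.2596]
eef_rot: [0.155, 0.69, -0.689, -0.157]
contact_force: [-4.5, 3.3, 10.8]
opening: 0.198
```

Emit:
arm_command:
  deltas:
    - {"dx":0.002,"dy":0,"dz":0,"wx":0,"wy":0,"wz":0}
    - {"dx":0.002,"dy":0,"dz":0,"wx":0,"wy":0,"wz":0}
    - {"dx":0.002,"dy":-0.02,"dz":0,"wx":0,"wy":0,"wz":0}
    - {"dx":0.03,"dy":-0.045,"dz":0,"wx":0,"wy":0,"wz":0}
    - {"dx":0.058,"dy":-0.045,"dz":0,"wx":0,"wy":0,"wz":0}
  claw: -0.2
  grip_force: 12

```text
clock: 17.75
tool_pos: [0.5751, -0.1221, 0.3063]
eef_rot: [-0.159, -0.689, 0.69, 0.154]
contact_force: [0.0, -0.1, -0.7]
opening: 0.398
```

```bash
python3 -c "
from h import *
to(arm(155.5,-.003,.2345),-114.8)
crop('side','s18',225,150,355,275,6)"
```

```text
t 17.75 pos [ 0.5751 -0.1221  0.3063] jawyaw -115.5 F [ 0.  -0.1 -0.7] open 35.1 q [ 0.04  0.78  0.16  1.78 -0.2   0.59 -1.7 ]
target [ 0.573  -0.1205  0.2345] dx dy dz (m) [ 0.003   0.0717 -0.0004] wy -0.016
```

View pics/s18.png

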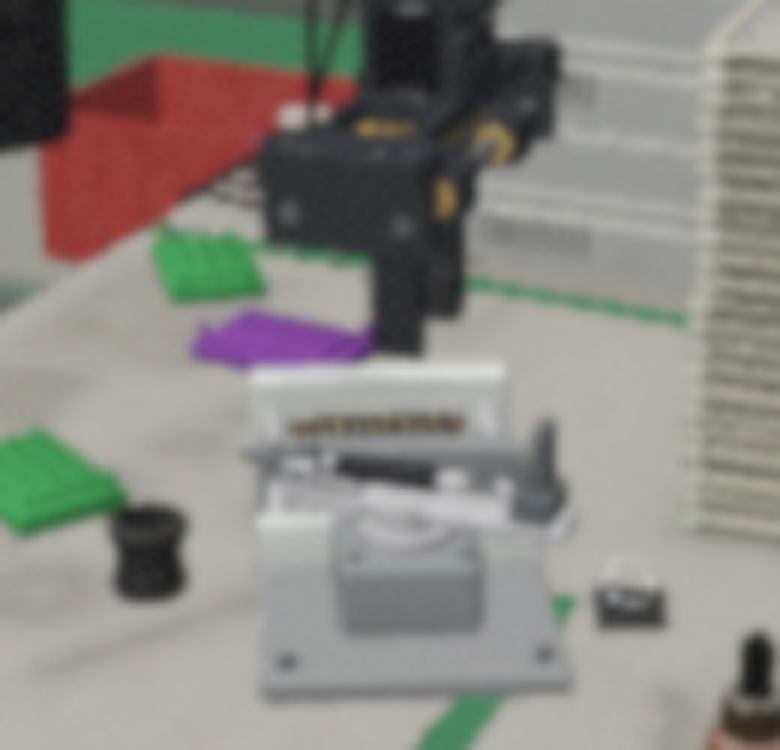

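Latch is back again (fin at crop 546,422). Descend over the sleeve and grip.

Emit:
arm_command:
  deltas:
    - {"dx":0.002,"dy":0.03,"dz":0,"wx":0,"wy":0,"wz":0}
    - {"dx":0.002,"dy":0.05,"dz":0,"wx":0,"wy":0,"wz":0}
    - {"dx":0.002,"dy":0.065,"dz":0,"wx":0,"wy":0,"wz":0}
    - {"dx":0.002,"dy":0.07,"dz":0,"wx":0,"wy":0,"wz":0}
    - {"dx":0.002,"dy":0.07,"dz":0,"wx":0,"wy":0,"wz":0}

```text
clock: 18.3
tool_pos: [0.5726, -0.1207, 0.2332]
eef_rot: [-0.156, -0.69, 0.69, 0.156]
contact_force: [0.2, -0.1, -0.1]
opening: 0.4
```

```bash
python3 -c "
from h import *
to(arm(155.5,-.003,.2345),-114.8)"
```

```text
t 18.3 pos [ 0.5726 -0.1207  0.2332] jawyaw -115.5 F [ 0.2 -0.1 -0.1] open 35.2 q [ 0.06  0.89  0.12  1.82 -0.22  0.45 -1.68]
target [ 0.573  -0.1205  0.2345] dx dy dz (m) [-0.0003 -0.0013 -0.0004] wy -0.016
```

Emit:
arm_command:
  deltas:
    - {"dx":0,"dy":-0.002,"dz":0,"wx":0,"wy":0,"wz":0}
    - {"dx":0,"dy":-0.002,"dz":0,"wx":0,"wy":0,"wz":0}
    - {"dx":0,"dy":-0.002,"dz":0,"wx":0,"wy":0,"wz":0}
    - {"dx":0,"dy":-0.002,"dz":0,"wx":0,"wy":0,"wz":0}
    - {"dx":0,"dy":-0.002,"dz":0,"wx":0,"wy":0,"wz":0}
  claw: -1

```text
clock: 18.8
tool_pos: [0.5729, -0.1208, 0.2365]
eef_rot: [-0.157, -0.69, 0.69, 0.155]
contact_force: [0.7, -0.0, 3.0]
opening: 0.135
```

Emit:
arm_command:
  deltas:
    - {"dx":0.001,"dy":-0.008,"dz":0,"wx":0,"wy":0,"wz":0}
    - {"dx":0.003,"dy":-0.016,"dz":0,"wx":0,"wy":0,"wz":0}
    - {"dx":0.006,"dy":-0.024,"dz":0,"wx":0,"wy":0,"wz":0}
    - {"dx":0.011,"dy":-0.031,"dz":0,"wx":0,"wy":0,"wz":0}
    - {"dx":0.017,"dy":-0.037,"dz":0,"wx":0,"wy":0,"wz":0}

```text
clock: 19.3
tool_pos: [0.5568, -0.1131, 0.2736]
eef_rot: [-0.156, -0.69, 0.69, 0.156]
contact_force: [1.2, -0.9, -3.1]
opening: 0.136
```

Emit:
arm_command:
  deltas:
    - {"dx":0.007,"dy":-0.005,"dz":0,"wx":0,"wy":0,"wz":0}
    - {"dx":0.014,"dy":-0.008,"dz":0,"wx":0,"wy":0,"wz":0}
    - {"dx":0.022,"dy":-0.01,"dz":0,"wx":0,"wy":0,"wz":0}
    - {"dx":0.029,"dy":-0.011,"dz":0,"wx":0,"wy":0,"wz":0}
    - {"dx":0.033,"dy":-0.011,"dz":0,"wx":0,"wy":0,"wz":0}

```text
clock: 19.8
tool_pos: [0.5273, -0.0991, 0.2845]
eef_rot: [-0.157, -0.69, 0.69, 0.155]
contact_force: [4.1, -4.1, 4.0]
opening: 0.139
```

```bash
python3 -c "
from h import *
pol()
crop('side','s19',225,150,355,275,6)
circ(155.5,.0475,-115.5,[151,147,143,139,136],.0475)"
```

```text
t 19.8 pos [ 0.5273 -0.0991  0.2845] jawyaw -115.5 F [ 4.1 -4.1  4. ] open 12.2 q [ 0.02  0.76  0.14  1.95 -0.22  0.44 -1.7 ]
phi 154.9 r 0.0475
151 dx -0.0001 dz -0.0037 wy -0.0
147 dx -0.0004 dz -0.007 wy -0.0
143 dx -0.0009 dz -0.0103 wy -0.0
139 dx -0.0017 dz -0.0135 wy -0.0
136 dx -0.0024 dz -0.0159 wy -0.0
```

View pics/s19.png

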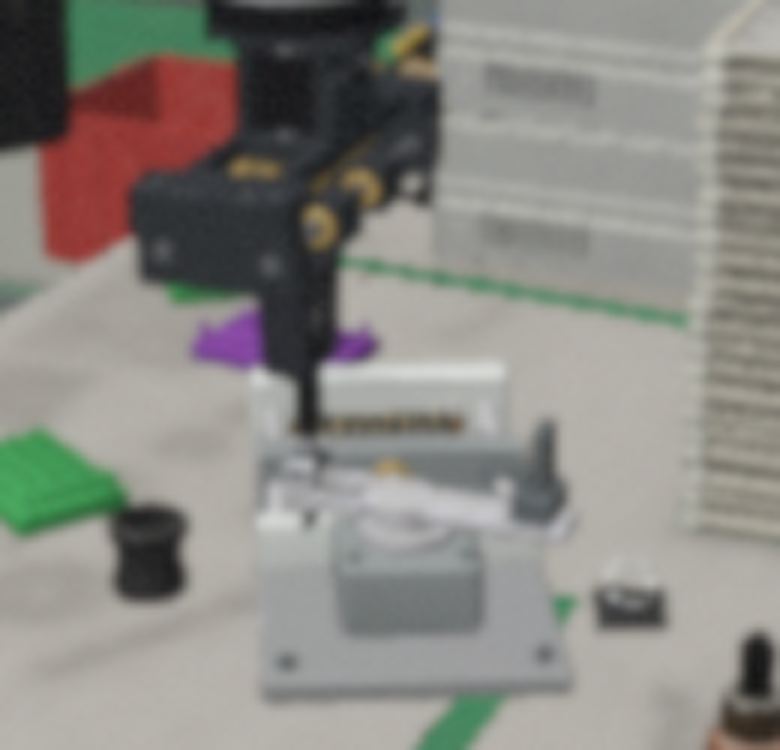

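Emit:
arm_command:
  deltas:
    - {"dx":-0.0001,"dy":0,"dz":-0.0025,"wx":0,"wy":0,"wz":0}
    - {"dx":-0.0003,"dy":0,"dz":-0.005,"wx":0,"wy":0,"wz":0}
    - {"dx":-0.0006,"dy":0,"dz":-0.0075,"wx":0,"wy":0,"wz":0}
    - {"dx":-0.0009,"dy":0,"dz":-0.0103,"wx":0,"wy":0,"wz":0}
    - {"dx":-0.0009,"dy":0,"dz":-0.0103,"wx":0,"wy":0,"wz":0}

```text
clock: 20.35
tool_pos: [0.5329, -0.0909, 0.2844]
eef_rot: [-0.157, -0.689, 0.69, 0.156]
contact_force: [-0.3, -3.9, 8.7]
opening: 0.132
```

```bash
python3 -c "
from h import *
pol()
circ(143,.0475,-115.5,[141,139,137,135,133],.0475)"
```

```text
t 20.35 pos [ 0.5329 -0.0909  0.2844] jawyaw -115.5 F [-0.3 -3.9  8.7] open 11.6 q [-0.    0.77  0.14  1.94 -0.22  0.45 -1.71]
phi 142.8 r 0.0469
141 dx -0.0004 dz -0.0016 wy -0.0
139 dx -0.0008 dz -0.0032 wy -0.0
137 dx -0.0012 dz -0.0048 wy -0.0
135 dx -0.0018 dz -0.0064 wy -0.0
133 dx -0.0024 dz -0.0079 wy -0.0
```

Emit:
arm_command:
  deltas:
    - {"dx":-0.0004,"dy":0,"dz":-0.0016,"wx":0,"wy":0,"wz":0}
    - {"dx":-0.0008,"dy":0,"dz":-0.0032,"wx":0,"wy":0,"wz":0}
    - {"dx":-0.0012,"dy":0,"dz":-0.0048,"wx":0,"wy":0,"wz":0}
    - {"dx":-0.0018,"dy":0,"dz":-0.0064,"wx":0,"wy":0,"wz":0}
    - {"dx":-0.0018,"dy":0,"dz":-0.0064,"wx":0,"wy":0,"wz":0}

```text
clock: 20.85
tool_pos: [0.537, -0.0863, 0.2844]
eef_rot: [-0.157, -0.689, 0.69, 0.156]
contact_force: [-0.9, -3.0, 9.4]
opening: 0.137
```

```bash
python3 -c "
from h import *
pol()
crop('side','s20',225,150,355,275,6)
crop('top','t20',230,150,370,270,5)
circ(135,.0475,-115.5,[133,131,129,127,125],.0475)"
```

```text
t 20.85 pos [ 0.537  -0.0863  0.2844] jawyaw -115.6 F [-0.9 -3.   9.4] open 12.1 q [-0.01  0.77  0.14  1.93 -0.22  0.46 -1.72]
phi 135.3 r 0.0469
133 dx -0.0006 dz -0.0016 wy -0.0
131 dx -0.0012 dz -0.0031 wy -0.0
129 dx -0.0019 dz -0.0046 wy -0.0
127 dx -0.0026 dz -0.0061 wy -0.0
125 dx -0.0034 dz -0.0075 wy -0.0
```

View pics/s20.png

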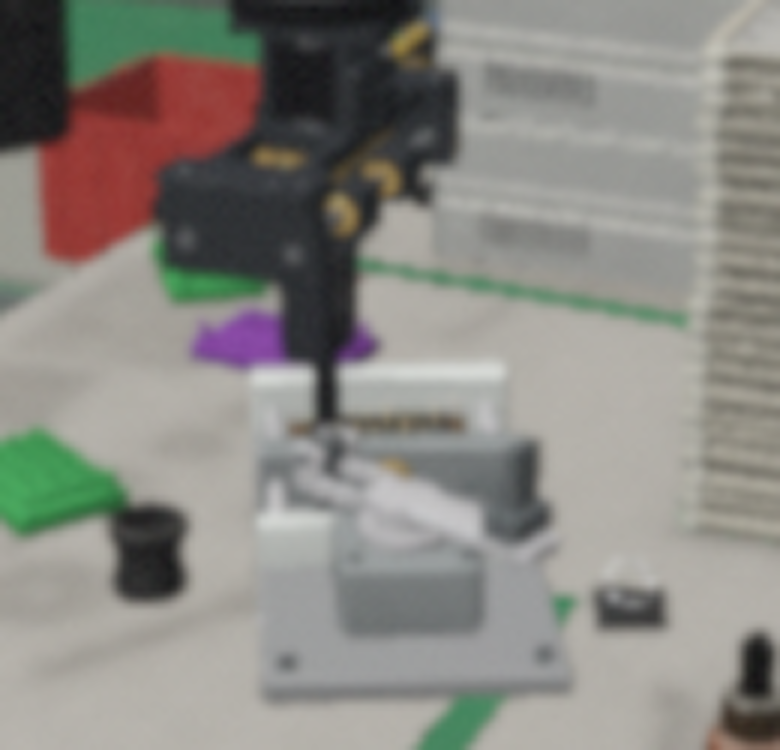

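View pics/t20.png

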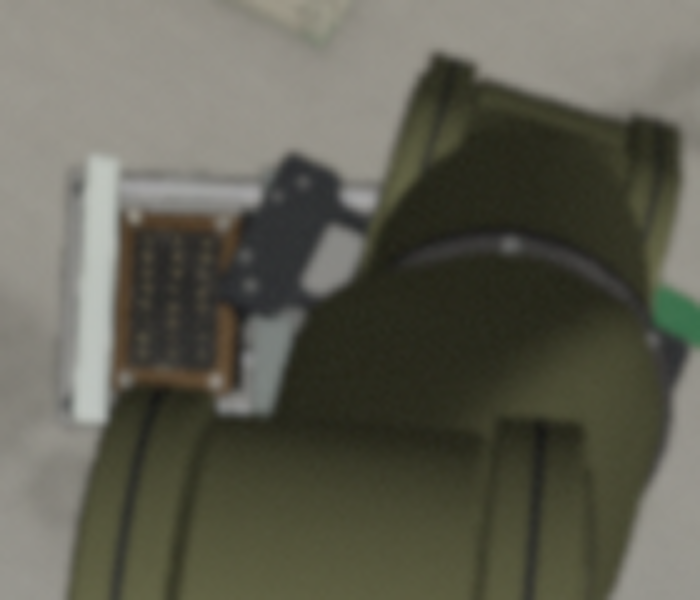

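```bash
python3 -c "
from h import *
circ(135,.0475,-115.5,[132.5,130,127.5,125,122],.0475,[-119,-122.5,-126,-129.5,-133])
circ(122,.0475,-133,[122]*5,.0475,[-136,-139,-142,-145,-148])"
```

```text
132.5 dx -0.0007 dz -0.0019 wy 0.078
130 dx -0.0016 dz -0.0038 wy 0.156
127.5 dx -0.0025 dz -0.0057 wy 0.233
125 dx -0.0034 dz -0.0075 wy 0.311
122 dx -0.0047 dz -0.0097 wy 0.389
122 dx 0.0 dz 0.0 wy 0.067
122 dx 0.0 dz 0.0 wy 0.133
122 dx 0.0 dz 0.0 wy 0.2
122 dx 0.0 dz 0.0 wy 0.267
122 dx 0.0 dz 0.0 wy 0.333
```

Emit:
arm_command:
  deltas:
    - {"dx":-0.0007,"dy":-0.001,"dz":-0.0019,"wx":0,"wy":0.078,"wz":0}
    - {"dx":-0.0016,"dy":-0.001,"dz":-0.0038,"wx":0,"wy":0.156,"wz":0}
    - {"dx":-0.0025,"dy":-0.001,"dz":-0.0057,"wx":0,"wy":0.233,"wz":0}
    - {"dx":-0.0034,"dy":-0.001,"dz":-0.0075,"wx":0,"wy":0.311,"wz":0}
    - {"dx":-0.0047,"dy":-0.001,"dz":-0.0097,"wx":0,"wy":0.389,"wz":0}

```text
clock: 21.45
tool_pos: [0.5445, -0.0801, 0.2846]
eef_rot: [-0.26, -0.656, 0.658, 0.261]
contact_force: [-1.2, -5.0, 4.4]
opening: 0.137
```

Emit:
arm_command:
  deltas:
    - {"dx":0,"dy":0,"dz":0,"wx":0,"wy":0.067,"wz":0}
    - {"dx":0,"dy":0,"dz":0,"wx":0,"wy":0.133,"wz":0}
    - {"dx":0,"dy":0,"dz":0,"wx":0,"wy":0.2,"wz":0}
    - {"dx":0,"dy":0,"dz":0,"wx":0,"wy":0.267,"wz":0}
    - {"dx":0,"dy":0,"dz":0,"wx":0,"wy":0.333,"wz":0}

```text
clock: 21.95
tool_pos: [0.545, -0.0795, 0.2846]
eef_rot: [-0.344, -0.617, 0.619, 0.344]
contact_force: [0.2, -4.1, 2.8]
opening: 0.139
```

```bash
python3 -c "
from h import *
pol()
crop('side','s21',225,150,355,275,6)
crop('top','t21',230,150,370,270,5)"
```

```text
t 21.95 pos [ 0.545  -0.0795  0.2846] jawyaw -148.2 F [ 0.2 -4.1  2.8] open 12.2 q [-0.11  0.8   0.3   1.91 -0.44  0.5  -2.09]
phi 122.4 r 0.0471
```

View pics/s21.png

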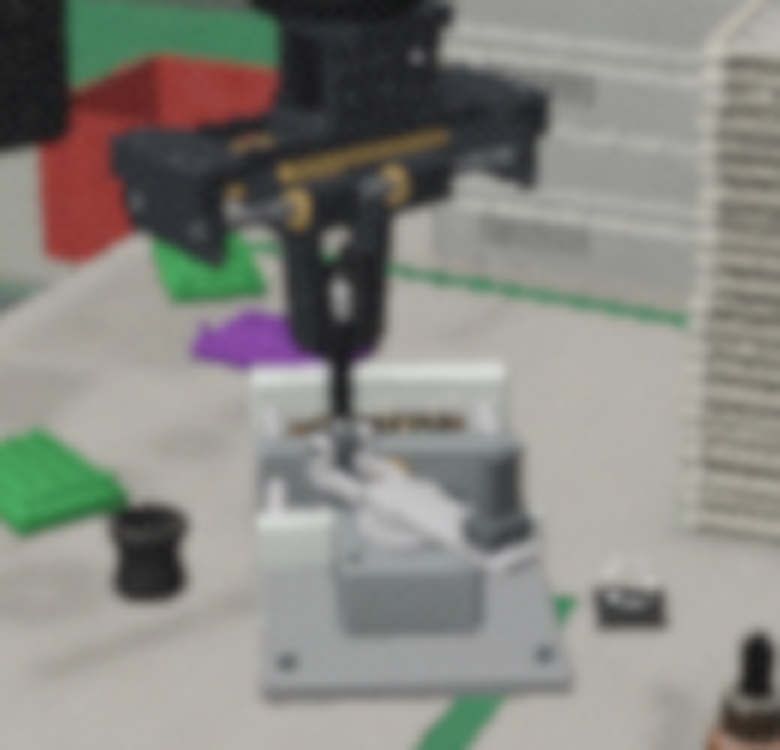

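View pics/t21.png

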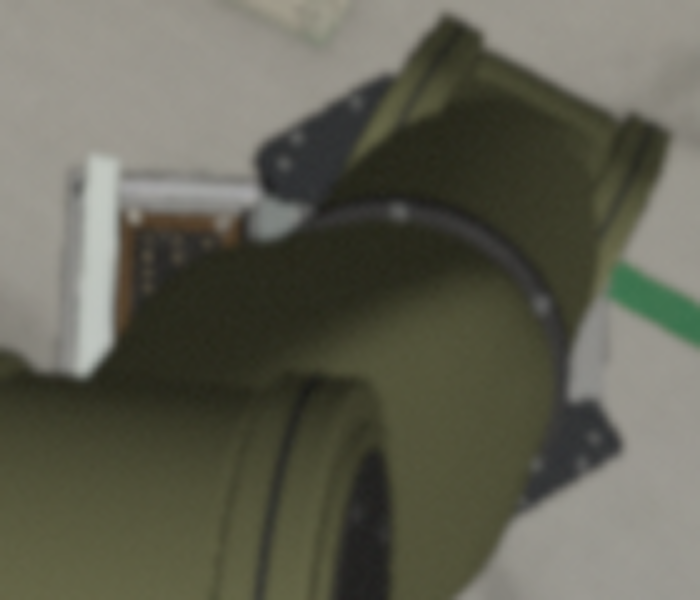

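Emit:
arm_command:
  deltas:
    - {"dx":-0.0085,"dy":0.0006,"dz":0,"wx":0,"wy":0,"wz":0}
    - {"dx":-0.0163,"dy":0.0023,"dz":0,"wx":0,"wy":0,"wz":0}
    - {"dx":-0.0233,"dy":0.0052,"dz":0,"wx":0,"wy":0,"wz":0}
    - {"dx":-0.0297,"dy":0.0092,"dz":0,"wx":0,"wy":0,"wz":0}
    - {"dx":-0.0354,"dy":0.0141,"dz":0,"wx":0,"wy":0,"wz":0}

```text
clock: 22.55
tool_pos: [0.5638, -0.1082, 0.2704]
eef_rot: [0.341, 0.619, -0.619, -0.343]
contact_force: [-1.5, -1.6, 3.2]
opening: 0.139
```

Emit:
arm_command:
  deltas:
    - {"dx":-0.005,"dy":0.006,"dz":0,"wx":0,"wy":0,"wz":0}
    - {"dx":-0.009,"dy":0.0125,"dz":0,"wx":0,"wy":0,"wz":0}
    - {"dx":-0.012,"dy":0.0195,"dz":0,"wx":0,"wy":0,"wz":0}
    - {"dx":-0.0147,"dy":0.027,"dz":0,"wx":0,"wy":0,"wz":0}
    - {"dx":-0.015,"dy":0.034,"dz":0,"wx":0,"wy":0,"wz":0}

```text
clock: 23.05
tool_pos: [0.572, -0.1208, 0.2357]
eef_rot: [0.342, 0.619, -0.619, -0.343]
contact_force: [-1.8, -0.5, 2.3]
opening: 0.142
```

```bash
python3 -c "
from h import *
to(arm(122,-.003,.235))
crop('side','s22',225,150,355,275,6)"
```

```text
t 23.05 pos [ 0.572  -0.1208  0.2357] jawyaw -148.0 F [-1.8 -0.5  2.3] open 12.5 q [-0.01  0.9   0.25  1.82 -0.45  0.48 -2.03]
target [ 0.5719 -0.1218  0.235 ] dx dy dz (m) [-0.0009  0.0007  0.0006] wy 0
```

View pics/s22.png

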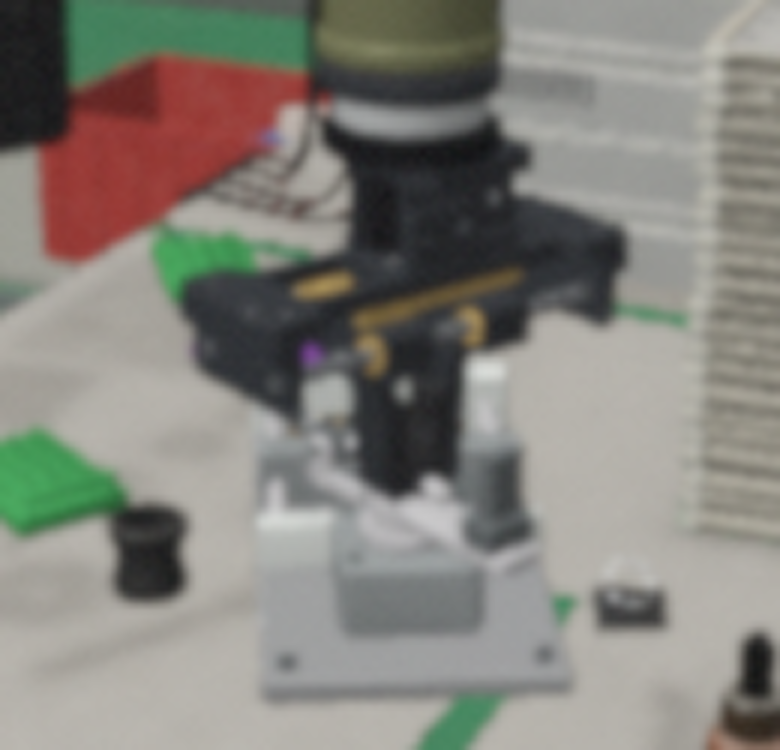

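Emit:
arm_command:
  deltas:
    - {"dx":0,"dy":0,"dz":0,"wx":0,"wy":0,"wz":0}
    - {"dx":0,"dy":0,"dz":0,"wx":0,"wy":0,"wz":0}
    - {"dx":0,"dy":-0.01,"dz":0,"wx":0,"wy":0,"wz":0}
    - {"dx":0,"dy":-0.035,"dz":0,"wx":0,"wy":0,"wz":0}
    - {"dx":-0.009,"dy":-0.035,"dz":0,"wx":0,"wy":0,"wz":0}
  claw: -0.4

```text
clock: 23.6
tool_pos: [0.5781, -0.1283, 0.2749]
eef_rot: [0.344, 0.619, -0.618, -0.341]
contact_force: [0.7, -0.1, 0.7]
opening: 0.296
```

Emit:
arm_command:
  deltas:
    - {"dx":0,"dy":0,"dz":0,"wx":0,"wy":0,"wz":0}
    - {"dx":0,"dy":0,"dz":0,"wx":0,"wy":0,"wz":0}
    - {"dx":0,"dy":0.01,"dz":0,"wx":0,"wy":0,"wz":0}
    - {"dx":0,"dy":0.019,"dz":0,"wx":0,"wy":0,"wz":0}
    - {"dx":0,"dy":0.023,"dz":0,"wx":0,"wy":0,"wz":0}
  claw: -1

```text
clock: 24.1
tool_pos: [0.5764, -0.1284, 0.2469]
eef_rot: [-0.342, -0.618, 0.619, 0.344]
contact_force: [-0.5, 0.4, 6.0]
opening: 0.007
```

```bash
python3 -c "
from h import *
to(arm(122,-.012,.2475))"
```

```text
t 24.1 pos [ 0.5764 -0.1284  0.2469] jawyaw -148.0 F [-0.5  0.4  6. ] open 0.6 q [-0.01  0.89  0.27  1.8  -0.43  0.51 -2.04]
target [ 0.5767 -0.1295  0.2475] dx dy dz (m) [-0.0011 -0.0006  0.0004] wy 0
```

Emit:
arm_command:
  deltas:
    - {"dx":0,"dy":0.0015,"dz":0,"wx":0,"wy":0,"wz":0}
    - {"dx":0,"dy":-0.03,"dz":0,"wx":0,"wy":0,"wz":0}
    - {"dx":0,"dy":-0.075,"dz":0,"wx":0,"wy":0,"wz":0}
    - {"dx":-0.03,"dy":-0.11,"dz":0,"wx":0,"wy":0,"wz":0}
    - {"dx":-0.07,"dy":-0.13,"dz":0,"wx":0,"wy":0,"wz":0}

```text
clock: 24.6
tool_pos: [0.6149, -0.187, 0.3815]
eef_rot: [0.342, 0.62, -0.618, -0.341]
contact_force: [0.8, -0.1, -0.5]
opening: 0.001
```

Emit:
arm_command:
  deltas:
    - {"dx":-0.05,"dy":0,"dz":0,"wx":0,"wy":0,"wz":0}
    - {"dx":-0.1,"dy":0,"dz":0,"wx":0,"wy":0,"wz":0}
    - {"dx":-0.13,"dy":0,"dz":0,"wx":0,"wy":0,"wz":0}
    - {"dx":-0.13,"dy":0,"dz":0,"wx":0,"wy":0,"wz":0}
    - {"dx":-0.13,"dy":0,"dz":0,"wx":0,"wy":0,"wz":0}
  claw: 0

```text
clock: 25.1
tool_pos: [0.6827, -0.2986, 0.3774]
eef_rot: [0.342, 0.618, -0.618, -0.344]
contact_force: [0.1, 0.4, 0.1]
opening: 0.435
```

```bash
cat > rc.py <<'E'
from h import *
yaw=np.radians(-1.9); ex=np.array([np.cos(yaw),np.sin(yaw),0]);ey=np.array([-np.sin(yaw),np.cos(yaw),0])
def rect(im,z):
    ys=np.arange(60,215,.25)/1e3;xs=np.arange(-45,45.1,.5)/1e3
    O=np.array([*AX,z]);U=np.zeros((len(xs),len(ys),2),np.float32)
    for i,x in enumerate(xs):
        for j,y in enumerate(ys):U[i,j]=proj("top",O+x*ex+y*ey)
    return cv2.remap(im,U[...,0],U[...,1],cv2.INTER_CUBIC),xs,ys
E
python3 - <<'E'
from rc import *
pol()
c=np.mean([r.snapshot("top")[:,:,::-1].astype(np.float32) for _ in range(4)],0)
cv2.imwrite("pics/top23.png",c.astype(np.uint8))
S=[]
for n in("top0","top17","top23"):
    im=cv2.imread(f"pics/{n}.png").astype(np.float32);R,xs,ys=rect(im,.034);S.append(R)
    m=(xs*1e3>22)&(xs*1e3<36);p=R[m].mean((0,2));k=(ys>.088)&(ys<.135);print(n,[(int(y*1e3),int(v)) for y,v in zip(ys[k][::4],p[k][::4])])
cv2.imwrite("pics/rect2.png",np.clip(cv2.resize(np.vstack(S),None,fx=1.25,fy=1.1),0,255).astype(np.uint8))
crop('top','t23',230,150,370,270,5)
E
```

```text
t 25.1 pos [ 0.6827 -0.2986  0.3774] jawyaw -148.0 F [0.1 0.4 0.1] open 38.3 q [ 0.19  0.92  0.38  1.18 -0.34  1.1  -2.  ]
phi -57.9 r 0.2116
top0 [(88, 115), (89, 115), (90, 115), (91, 114), (92, 113), (93, 112), (94, 111), (95, 111), (96, 114), (97, 117), (98, 118), (99, 119), (100, 114), (101, 106), (102, 95), (103, 79), (104, 66), (105, 58), (106, 60), (107, 70), (108, 85), (109, 98), (110, 111), (111, 117), (112, 120), (113, 123), (114, 123), (115, 123), (116, 123), (117, 121), (118, 118), (119, 114), (120, 105), (121, 96), (122, 85), (123, 77), (124, 72), (125, 70), (126, 73), (127, 75), (128, 75), (129, 74), (130, 69), (131, 65), (132, 59), (133, 55), (134, 52)]
top17 [(88, 136), (89, 137), (90, 136), (91, 135), (92, 133), (93, 131), (94, 129), (95, 127), (96, 127), (97, 128), (98, 129), (99, 129), (100, 129), (101, 129), (102, 129), (103, 129), (104, 129), (105, 129), (106, 129), (107, 128), (108, 127), (109, 126), (110, 125), (111, 124), (112, 124), (113, 125), (114, 128), (115, 126), (116, 123), (117, 114), (118, 99), (119, 84), (120, 67), (121, 55), (122, 47), (123, 45), (124, 49), (125, 55), (126, 60), (127, 66), (128, 71), (129, 74), (130, 76), (131, 77), (132, 75), (133, 73), (134, 70)]
top23 [(88, 137), (89, 137), (90, 137), (91, 137), (92, 137), (93, 136), (94, 135), (95, 134), (96, 132), (97, 130), (98, 129), (99, 129), (100, 129), (101, 129), (102, 130), (103, 130), (104, 130), (105, 130), (106, 130), (107, 130), (108, 130), (109, 130), (110, 129), (111, 128), (112, 126), (113, 123), (114, 120), (115, 115), (116, 112), (117, 106), (118, 95), (119, 83), (120, 68), (121, 56), (122, 48), (123, 46), (124, 50), (125, 55), (126, 61), (127, 66), (128, 71), (129, 74), (130, 77), (131, 78), (132, 76), (133, 74), (134, 70)]
```

View pics/rect2.png

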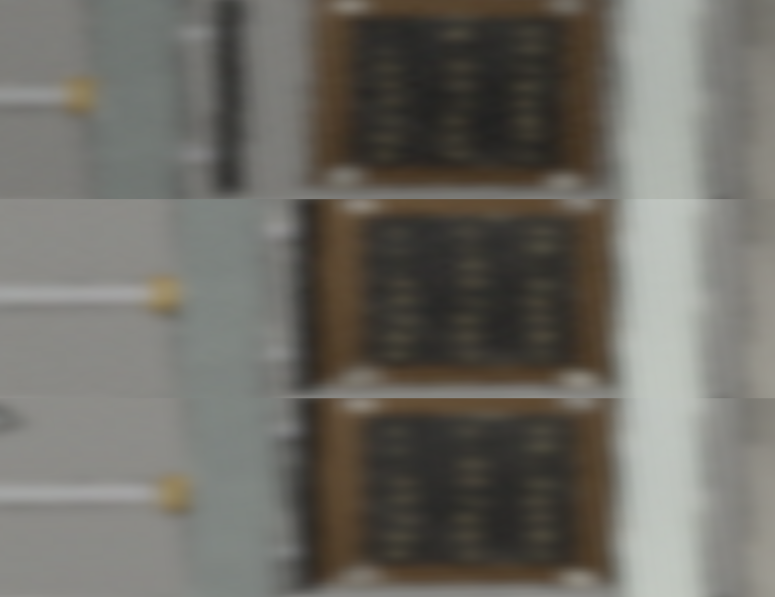

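View pics/t23.png

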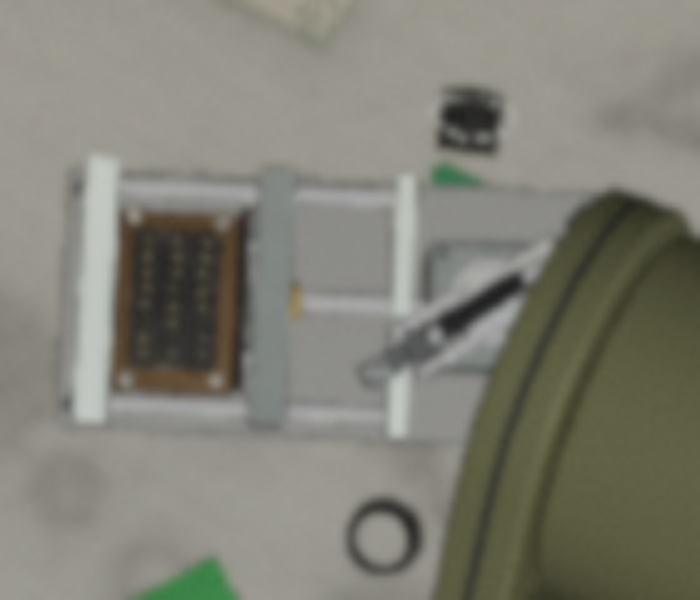

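Run:
```python
from h import *
crop('side','s24',225,150,355,275,6)
to(arm(122,-.060,.30))
```

```text
t 25.4 pos [ 0.6832 -0.297   0.3791] jawyaw -147.9 F [ 0.4 -0.1  0.1] open 43.8 q [ 0.19  0.92  0.38  1.18 -0.33  1.1  -2.  ]
target [ 0.6021 -0.1702  0.3   ] dx dy dz (m) [0.1505 0.0791 0.0013] wy 0
```

View pics/s24.png

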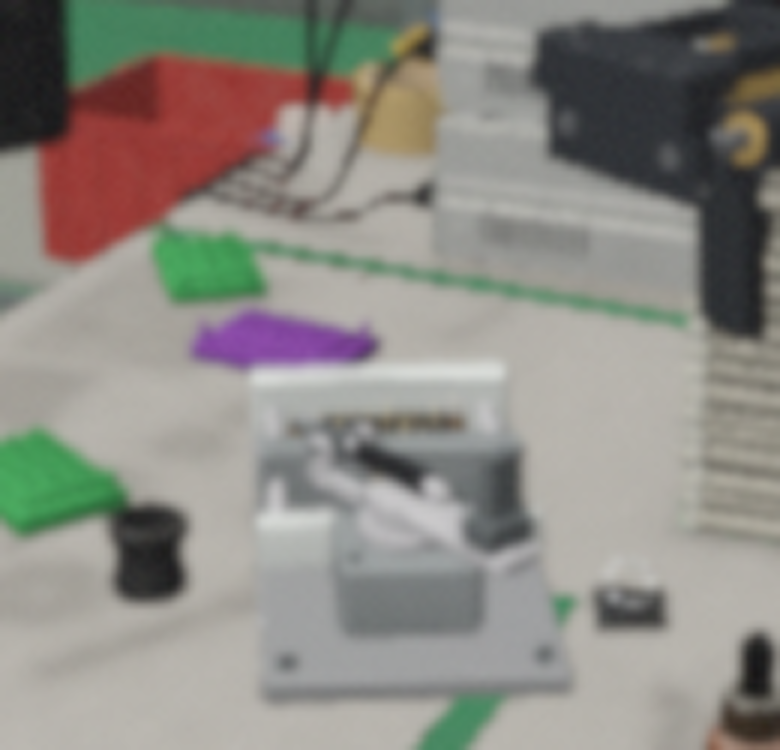

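Run:
```python
from h import *
print((proj('side',arm(122,-.060,.108))-[225,150])*6)
```

```text
[493.76662633 449.47267628]
```

Emit:
arm_command:
  deltas:
    - {"dx":0.045,"dy":0.01,"dz":0.001,"wx":0,"wy":0,"wz":0}
    - {"dx":0.09,"dy":0.02,"dz":0.001,"wx":0,"wy":0,"wz":0}
    - {"dx":0.13,"dy":0.05,"dz":0.001,"wx":0,"wy":0,"wz":0}
    - {"dx":0.1505,"dy":0.079,"dz":0.001,"wx":0,"wy":0,"wz":0}
    - {"dx":0.1505,"dy":0.079,"dz":0.001,"wx":0,"wy":0,"wz":0}

```text
clock: 25.9
tool_pos: [0.6002, -0.1663, 0.2967]
eef_rot: [0.337, 0.62, -0.619, -0.345]
contact_force: [-0.7, 0.1, -0.7]
opening: 0.502
```

Run:
```python
from h import *
to(arm(122,-.060,.258))
crop('side','s25',225,150,355,275,6)
```

```text
t 25.9 pos [ 0.6002 -0.1663  0.2967] jawyaw -147.7 F [-0.7  0.1 -0.7] open 44.2 q [ 0.02  0.85  0.32  1.67 -0.39  0.69 -2.03]
target [ 0.6021 -0.1702  0.258 ] dx dy dz (m) [-0.0047  0.0387  0.0003] wy 0
```

View pics/s25.png

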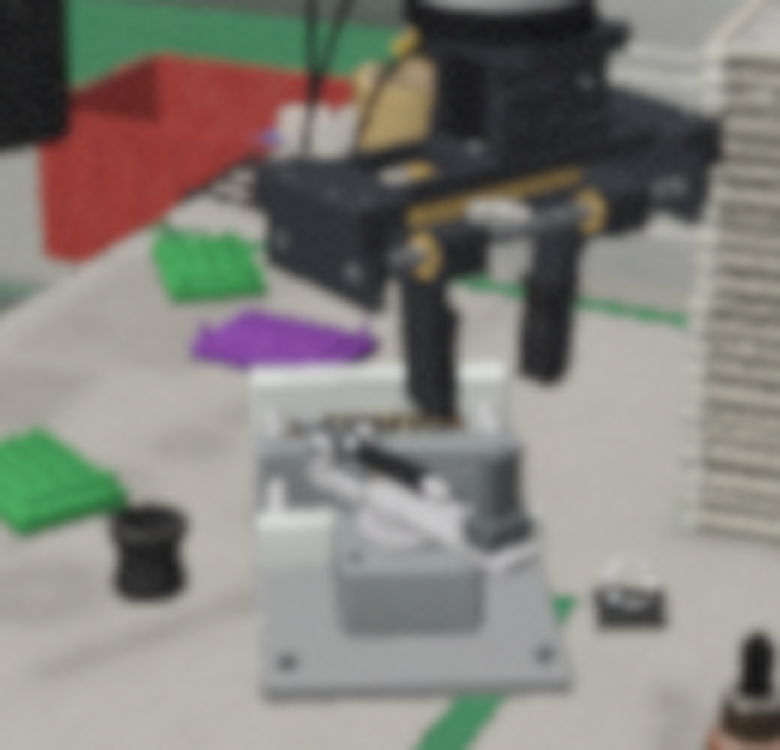

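Emit:
arm_command:
  deltas:
    - {"dx":-0.002,"dy":0.015,"dz":-0.001,"wx":0,"wy":0,"wz":0}
    - {"dx":-0.002,"dy":0.03,"dz":-0.001,"wx":0,"wy":0,"wz":0}
    - {"dx":-0.002,"dy":0.0385,"dz":-0.001,"wx":0,"wy":0,"wz":0}
    - {"dx":-0.002,"dy":0.0385,"dz":-0.001,"wx":0,"wy":0,"wz":0}
    - {"dx":-0.002,"dy":0.0385,"dz":-0.001,"wx":0,"wy":0,"wz":0}

```text
clock: 26.45
tool_pos: [0.6044, -0.173, 0.261]
eef_rot: [-0.343, -0.618, 0.619, 0.343]
contact_force: [-0.3, 0.5, -0.8]
opening: 0.5
```

Emit:
arm_command:
  deltas:
    - {"dx":0,"dy":0,"dz":0,"wx":0,"wy":0,"wz":0}
    - {"dx":0,"dy":0,"dz":0,"wx":0,"wy":0,"wz":0}
    - {"dx":0,"dy":0,"dz":0,"wx":0,"wy":0,"wz":0}
    - {"dx":0,"dy":0,"dz":0,"wx":0,"wy":0,"wz":0}
    - {"dx":0,"dy":0,"dz":0,"wx":0,"wy":0,"wz":0}
  claw: -1
  grip_force: 15

```text
clock: 26.95
tool_pos: [0.6048, -0.1724, 0.2617]
eef_rot: [0.343, 0.619, -0.618, -0.342]
contact_force: [1.1, 0.0, 1.7]
opening: 0.201
```

```bash
python3 -c "
from h import *
pol()"
```

```text
t 26.95 pos [ 0.6048 -0.1724  0.2617] jawyaw -148.0 F [1.1 0.  1.7] open 17.7 q [ 0.04  0.9   0.3   1.68 -0.41  0.62 -2.01]
phi -57.0 r 0.0633
```

Emit:
arm_command:
  deltas:
    - {"dx":0.004,"dy":0,"dz":0,"wx":0,"wy":0,"wz":0}
    - {"dx":0.008,"dy":0,"dz":0,"wx":0,"wy":0,"wz":0}
    - {"dx":0.012,"dy":0,"dz":0,"wx":0,"wy":0,"wz":0}
    - {"dx":0.016,"dy":0,"dz":0,"wx":0,"wy":0,"wz":0}
    - {"dx":0.0185,"dy":0,"dz":0,"wx":0,"wy":0,"wz":0}

```text
clock: 27.45
tool_pos: [0.5953, -0.1578, 0.2618]
eef_rot: [-0.345, -0.618, 0.619, 0.341]
contact_force: [7.1, -6.2, -3.1]
opening: 0.199
```

```bash
python3 -c "
from h import *
pol()"
```

```text
t 27.45 pos [ 0.5953 -0.1578  0.2618] jawyaw -148.0 F [ 7.1 -6.2 -3.1] open 17.5 q [ 0.02  0.89  0.3   1.72 -0.42  0.59 -2.02]
phi -57.0 r 0.046
```

Moved 17 mm against 9 N at the stop. Release, withdraw and check.

Emit:
arm_command:
  deltas:
    - {"dx":-0.001,"dy":0,"dz":0,"wx":0,"wy":0,"wz":0}
    - {"dx":-0.001,"dy":0,"dz":0,"wx":0,"wy":0,"wz":0}
    - {"dx":-0.001,"dy":-0.01,"dz":0,"wx":0,"wy":0,"wz":0}
    - {"dx":-0.001,"dy":-0.05,"dz":0,"wx":0,"wy":0,"wz":0}
    - {"dx":-0.001,"dy":-0.1,"dz":0,"wx":0,"wy":0,"wz":0}
  claw: 0

```text
clock: 27.95
tool_pos: [0.5939, -0.157, 0.3608]
eef_rot: [-0.341, -0.618, 0.619, 0.345]
contact_force: [1.1, -0.4, 0.2]
opening: 0.501
```

Emit:
arm_command:
  deltas:
    - {"dx":-0.05,"dy":-0.02,"dz":0,"wx":0,"wy":0,"wz":0}
    - {"dx":-0.1,"dy":-0.04,"dz":0,"wx":0,"wy":0,"wz":0}
    - {"dx":-0.15,"dy":-0.04,"dz":0,"wx":0,"wy":0,"wz":0}
    - {"dx":-0.2,"dy":-0.04,"dz":0.02,"wx":0,"wy":0,"wz":0}
    - {"dx":-0.23,"dy":-0.04,"dz":0.06,"wx":0,"wy":0,"wz":0}

```text
clock: 28.45
tool_pos: [0.6708, -0.3754, 0.401]
eef_rot: [0.342, 0.62, -0.619, -0.341]
contact_force: [0.4, 0.4, 0.0]
opening: 0.502
```

Run:
```python
from rc import *
pol()
c=r.snapshot("top")[:,:,::-1].astype(np.float32);cv2.imwrite("pics/top26.png",c.astype(np.uint8))
for n in("top23","top26"):
    im=cv2.imread(f"pics/{n}.png").astype(np.float32);R,xs,ys=rect(im,.034)
    m=(xs*1e3>22)&(xs*1e3<36);p=R[m].mean((0,2));k=(ys>.088)&(ys<.128);print(n,[(int(y*1e3),int(v)) for y,v in zip(ys[k][::4],p[k][::4])])
crop('side','s26',225,150,355,275,6)
crop('top','t26',230,150,370,270,5)
```

```text
t 28.45 pos [ 0.6708 -0.3754  0.401 ] jawyaw -147.7 F [0.4 0.4 0. ] open 44.2 q [ 0.31  0.94  0.38  1.05 -0.33  1.2  -1.92]
phi -68.6 r 0.2751
top23 [(88, 137), (89, 137), (90, 137), (91, 137), (92, 137), (93, 136), (94, 135), (95, 134), (96, 132), (97, 130), (98, 129), (99, 129), (100, 129), (101, 129), (102, 130), (103, 130), (104, 130), (105, 130), (106, 130), (107, 130), (108, 130), (109, 130), (110, 129), (111, 128), (112, 126), (113, 123), (114, 120), (115, 115), (116, 112), (117, 106), (118, 95), (119, 83), (120, 68), (121, 56), (122, 48), (123, 46), (124, 50), (125, 55), (126, 61), (127, 66)]
top26 [(88, 133), (89, 133), (90, 133), (91, 133), (92, 133), (93, 132), (94, 131), (95, 129), (96, 127), (97, 126), (98, 125), (99, 125), (100, 125), (101, 125), (102, 126), (103, 126), (104, 126), (105, 126), (106, 126), (107, 126), (108, 126), (109, 126), (110, 125), (111, 124), (112, 123), (113, 120), (114, 117), (115, 112), (116, 109), (117, 103), (118, 92), (119, 81), (120, 66), (121, 54), (122, 46), (123, 44), (124, 48), (125, 53), (126, 58), (127, 64)]
```

View pics/s26.png

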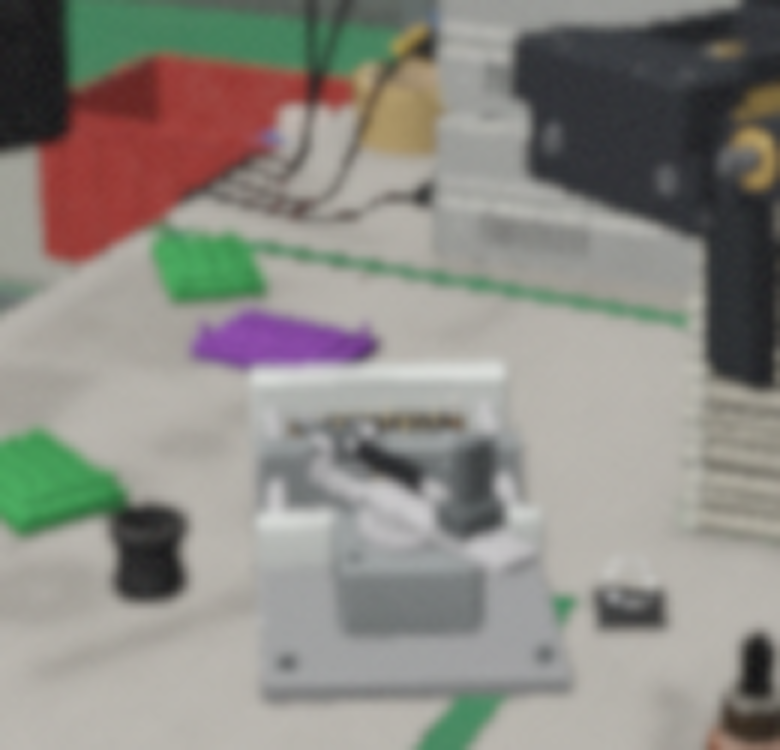

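View pics/t26.png

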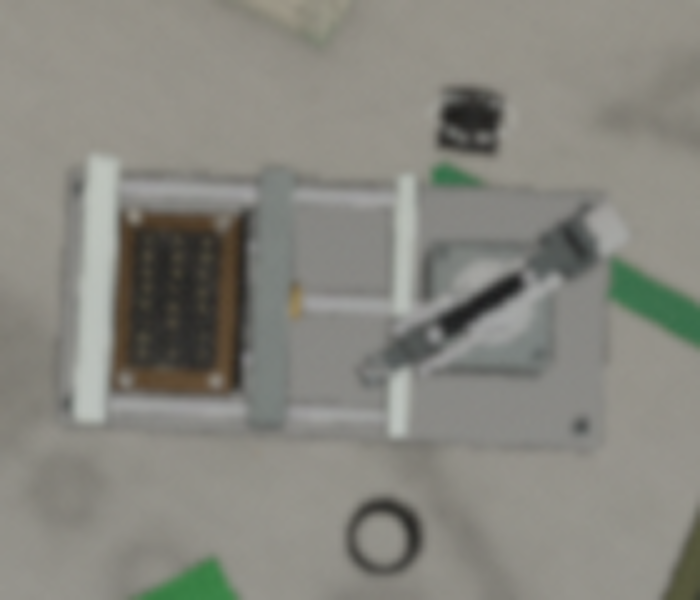

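Run:
```python
from h import *
for x in (-.044,-.060): print((proj('side',arm(123,x,.108))-[224.6,149.6])*6)
s=r.get_state();print(s["contact_force"].round(1),np.abs(s["qd"]).max().round(4))
print(r.finish_job())
```

```text
[472.23654508 438.40794044]
[498.1354045  451.20585765]
[ 0.7 -0.1 -0.6] 0.0734
the job is handed in; nothing more can be done
None
```

The job is handed in. The nest is clamped, the handle is folded flat, and the latch is back over the handle's tip. No verdict is reported, so all of this rests on my own camera and force checks.

- **What I did:** I gripped the latch fin and slid it off. Then I gripped the handle's sleeve, swung the handle upright and cranked clockwise. After that I folded the handle back, pressed it down and slid the latch home.
- **A first try that fell short:** After about 235° of cranking, with the handle folded and latched, the top view showed the nest against the fixed jaw but the pad hardly compressed (about 0 to 0.8 mm). I unlatched and raised the handle again and cranked on to about 270° in all, then folded and latched as before. This disagrees with the given contact angle of about 3.25 rad: contact came at about 3.9 to 4.1 rad from the starting position. The crank probably did not start at zero; I did not resolve this.
- **Clamping:** On the second try the moving jaw advanced about 2.4 mm more while the pad and nest stayed put, so the pad is pressed in by at least about 2.4 mm. The limit is 1.2 mm. The jaw did not move during the final latching.
- **Handle:** It was pressed down at 6 N, then 1.5 mm further. The fingertips stopped at 81 mm above the table; 81.5 mm is what a flat handle should give.
- **Latch:** It slid about 17 mm to its stop, with 9 N resisting there. The fin then appeared in the side view at pixel (473, 445) of the enlarged crop. The latched position predicts (472, 438) and the fully back position (498, 451).
- **Rest of the scene:** At hand-in the robot was clear of everything, with force readings near zero. One joint still read 0.07 rad/s. In the last pictures the loupe and binder clip stand where they started, and no move went near the stamp or dropper. The clock stood at about 28.6 s of the 64 s allowed.

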